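# Tighten the pallet clamp nut between its stops

### The arm

A 6-joint arm with a two-finger parallel gripper is mounted at the origin on a cart in front of the work surface, level with it; the furniture and walls round the work are solid. World frame = base frame: x ahead of the robot, y to its left, z up, the work surface at z = 0. Lengths are in mm, angles in rad, forces in N, time in s.
With the tool pointing down it reaches from about 250 to 800 mm from the base axis. Payload 8.5 kg.
Tool frame: the origin (TCP) lies at the very end of the fingers, on their centre line; the grasp point (between the pads) lies 19 mm behind it; z points along the fingers, y is the direction in which the jaws open and shut (so a half turn about z gives the same grasp; the last joint's range is limited). The gripper opens to 85 mm and grips with 20 to 120 N. Pads are 22 mm wide; open, the fingers measure 114 mm over their backs; the gripper's body (76 mm by 85 mm) begins 54 mm behind the grasp point. The pads swing forward as they close: fully open they stand 13 mm farther back than shut.
Start: joints at [-1.314, 0.238, -0.013, 1.319, 0, 1.571], TCP at [133.329, -507.738, 193.676] pointing down, gripper open.
Joint ranges: [-2.66, 2.66], [-1.03, 1.9], [-1.14, 1.46], [-1.82, 2.27], [-1.45, 1.34], [-3.14, 3.14]. Speed limits (rad/s): [2.22, 2.22, 2.79, 3.14, 3.14, 3.14].

### API

Orientations are given as a unit quaternion [w, x, y, z].
In Python, from bench import env, viewer gives the robot as it stands.
- The arm moves only by the shell command python3 -m creep 'ROWS' [OPENING]. ROWS is a JSON object of lists of equal length, an entry for each row: "delta_pos": the shift along the tool's x, y, z normalised to -1 to 1, where 1 is 250 mm, a list of three; "angular": the turn, a rotation vector about the tool's x, y, z normalised to -1 to 1, where 1 is pi rad, a list of three. A call has exactly 10 rows; each row is the pose to reach, as a shift and turn from the pose commanded when the call began, along the tool's axes at that moment, turning the shorter way round; what a row does not reach only later rows make up. A row lasts 1/8 s, in which the tool goes at most 62.5 mm and 10.7 degrees, less where a joint would pass 70% of its speed; a pose out of reach is approached as far as the arm can. A call with a number of a shift or a turn outside -1 to 1 is refused whole. A call with a gripper value outside its range is refused whole. OPENING is the opening, from -1 (shut) to 1 (fully open), set as the call begins (- or left out, the last holds). The fingers move at their own pace and stop on an object; the grip force is fixed at half the most. Time passes only in rows, so rows that repeat a pose let the fingers close, or fill a call up. It gives the time, the measured TCP pose, the force and the opening at its end, in the units of the state.
- env.get_state(): the state, without advancing time (a new reading comes with each control period).
- viewer.grab_frame(name): name is "side" or "top" or "wrist"; returns the picture (420x560x3 uint8, red, green, blue); there is no depth.
- viewer.calibration(name): a dict with "K" (3x3 intrinsics, pixels), "extrinsics" (4x4, takes a point from camera to world coordinates); the wrist camera has in their place "tool_from_camera" (4x4, takes a point from camera to tool coordinates, whose origin is the TCP and whose axes are the flange's). Camera axes: x right, y down, z forward; pixel columns grow to the right and rows downward; lengths in mm; the calibration is good to about 2 mm. A picture is of the moment at which its call begins: read the wrist's pose just before it. calibration takes no time and is no camera call.
- env.job_done(): hands the job in, once; it reports no verdict.
The state is a dict: "time_s": time; "joint_pos": joint angles; "dq": joint speeds; "effort": joint torques, N m; "position": TCP position; "ee_rot": TCP orientation; "wrist_force": force on the tool from outside, world axes, zero at the start; "wrist_torque": the same for the moment, N m; "opening": finger opening in mm.
Only numpy, scipy, OpenCV 4.12 (cv2) and the standard library are available. Lean on these libraries where they do the work, as an engineer would, in place of code of your own. Each camera call takes 0.05 s, during which the arm holds its last target.

### The job

Clamp the work pallet in its fixture: with the bright spanner, the one that fits, turn the clamp nut clockwise until it is fully tight, lifting the spanner off and reseating it after each short stroke that the stops on both sides allow. Then lay the spanner flat on the rubber mat again and leave the small spanner, the pallet and everything else where they are.

Things in the scene. Friction and masses are not known exactly. Their poses are not given: they have to be found in the camera images.
- spanner_grip (a point): bright steel open-ended spanner that fits the nut, 206 mm long, 12 mm thick, 0.18 to 0.34 kg, flat on the mat. This point: mid-handle, half-way up, where to grasp. x runs along the handle to the jaw, z up. Handle 18 mm wide (y) from 60 mm behind this point to 40 mm ahead; tail ends 82 mm behind; centre of mass about 30 mm ahead
- spanner_jaw (a point): the same spanner: middle of its jaw, 110 mm ahead of spanner_grip along x, half-way up its thickness. The jaw is open towards +x and up and down; its two flat faces, parallel to x, are 31.6 mm apart and reach 17 mm ahead of this point; the throat is 19 mm behind it. The head is 65 mm wide and 12 mm thick, edges bevelled 1.5 mm
- small_spanner: smaller, dark spanner, 177 mm long, jaw 22.5 mm: too small for the nut. It lies beside the right one on the same mat, handles about 72 mm apart, either may be the nearer to the robot. Origin on its underside mid-handle, x towards its jaw. Leave it alone
- tool_mat: black rubber mat, 232 mm along its x, 144 mm along its y, 3 mm thick, fixed to the bench; origin under its centre
- clamp_nut: brass-coloured hexagon nut, 30 mm across flats, 21 mm tall, axis upright. Origin on the axis at the hexagon's foot, about 52 mm over the bench, where a round collar 41 mm across carries the spanner's head. x points to a corner (striped red): the spanner fits with its x along any of the six corner directions, within 6 degrees. The top 4 mm tapers 3 mm inward as a lead-in
- nut_turn (a joint): angle of the nut, rad. Grows as it is turned clockwise seen from above (tightened); starts between 0.9 and 2.1; at 3.60 a firm stop: fully tight. It turns against 0.22 N m of friction, stays where it is left and sinks 2.5 mm a turn. Its stud, 20 mm across, ends 82 mm over the bench
- clamp_strap: dark steel strap under the nut, 89 mm long, 38 mm wide, 13.5 mm thick, top about 46 mm over the bench; the nut carries it down on to the pallet's rail. Origin on the nut's axis at its underside
- fixture: aluminium fixture fixed to the bench, its plate 12 mm thick, 224 mm wide (y), x = -58 to 214 mm from its origin on the bench under the nut's axis. Its open side, -x, faces roughly the robot. Two upright webs, tops 82 mm over the bench, inner faces at y = +-52 mm, x = -50 to 32 mm, stop the seated spanner: handle out to -x, it swings about 38 degrees either way from the fixture's x axis
- pallet_front (a point): loose grey work pallet with circuit boards, 156x200 mm, rails 19 mm tall, lying on the fixture's plate behind the nut, its front rail under the strap. This point: middle of the front rail's top; x points away from the robot. It must not be shifted
- oil_bottle: small amber oil bottle with a black spout, 35 mm across, 115 mm tall, standing beside the fixture's right-hand stop; origin under its centre, z up; loose, leave it alone
- parts_bin: blue open parts bin, 104x69x47 mm, at the bench's right front; origin under its centre; loose, leave it alone
- screwdriver: orange-handled screwdriver lying near the bench's front edge, right of the robot, 176 mm long, 25 mm thick; origin under its centre; loose, leave it alone
- hex_keys: red folding hex key set, 85x26x18 mm, lying left of the fixture; origin under its centre; loose, leave it alone
- board: green circuit board with parts on it, 48x62x10 mm, lying left of the mat; origin under its centre; loose, leave it alone
- reel: solder reel with green flanges, 72 mm across, 66 mm tall, at the bench's front edge, right of the mat; origin under its centre; loose, leave it alone

How it is judged (in metres and radians):
On the way, in this order (a step that is already met when the one before it is completed fails the run):
1. the spanner's jaw sits on the nut (horizontal distance between spanner_jaw and clamp_nut below 0.009 m and z of spanner_jaw in the frame of clamp_nut between 0 and 0.016 m and angle between spanner_grip's own z axis and vertical below 0.15 rad), for 0.1 s.
2. the nut is fully tight and the strap presses on the pallet (value of joint nut_turn above 3.45 rad and contact force between clamp_strap and pallet above 5 N), for 0.1 s.
At the end, for the whole second after the job is handed in: The nut is tight (joint at least 3.45 of 3.60 rad) and its strap presses on the pallet (more than 5 N); the bright spanner lies flat on the rubber mat (its handle's middle and its jaw over the mat, the jaw at most 22 mm past a short edge, tilt below 0.1 rad) (all of step 2 and x of spanner_grip in the frame of tool_mat between -0.115 and 0.115 m and y of spanner_grip in the frame of tool_mat between -0.072 and 0.072 m and y of spanner_jaw in the frame of tool_mat between -0.072 and 0.072 m and x of spanner_jaw in the frame of tool_mat between -0.14 and 0.14 m and height (world z) of spanner_grip below 0.016 m and angle between spanner_grip's own z axis and vertical below 0.1 rad and height (world z) of spanner_jaw below 0.018 m); the robot touches nothing.
It fails at once if the pallet is shifted by more than 8 mm (distance of pallet_front from where it was at the start of the episode above 0.008 m).
It fails at once if the nut is turned by the bare fingers instead of the spanner (contact force between the fingers and clamp_nut above 2 N).
It fails at once if the small spanner is shifted by more than 25 mm (distance of small_spanner from where it was at the start of the episode above 0.025 m).
It fails at once if the oil bottle, hex key set, circuit board, parts bin, screwdriver or solder reel is shifted by more than 20 mm (distance of any of oil_bottle, parts_bin, screwdriver, hex_keys, board, reel from where it was at the start of the episode above 0.02 m).
It also fails if it takes over 72 s, if anything falls off the work surface, if the arm or the gripper's body presses on something with over 40 N, if the wrist force passes 120 N, or if a joint passes its speed limit or range.

## Working session

There is one attempt and no reset: what is moved stays moved. The work goes in short steps, Python scripts to look and compute and a shell command to move; the robot and the scene stay as the last step left them, time stands still between calls to the robot, and variables do not carry over. Pictures are saved under pics/ and viewed, and the job is handed in when it is done.

```bash
ls; mkdir -p pics; python3 - <<'E'
from bench import env, viewer
import cv2, numpy as np
print(env.get_state())
for n in ["side","top","wrist"]:
    c=viewer.calibration(n)
    print(n,{k:np.round(np.array(v),4).tolist() for k,v in c.items()})
for n in ["side","top"]:
    im=viewer.grab_frame(n)
    cv2.imwrite(f"pics/{n}0.png",im[:,:,::-1])
E
```

```text
pics
{'time_s': 0.0, 'joint_pos': array([-1.31395993e+00,  2.38760183e-01, -1.42608016e-02,  1.31920083e+00,
       -6.22172789e-06,  1.57083448e+00]), 'dq': array([-0.00024343, -0.00134163,  0.0002648 , -0.00066304, -0.000226  ,
        0.00119531]), 'effort': array([ 2.58258136e-03, -5.38784587e+01,  3.46429932e+01,  1.85552705e-02,
        1.06583218e-04, -3.32271759e-05]), 'position': array([ 133.23905716, -507.32122096,  193.08592152]), 'ee_rot': array([-7.06473317e-04,  9.91767899e-01,  1.28046580e-01, -9.43764616e-05]), 'wrist_force': array([ 0.51456669, -0.65347827, -0.10942373]), 'wrist_torque': array([-0.03067503, -0.02313895,  0.02111747]), 'opening': 85.28280155092678}
side {'K': [[483.015, 0.0, 276.2116], [0.0, 483.015, 207.0269], [0.0, 0.0, 1.0]], 'extrinsics': [[-0.8192, -0.341, 0.4612, -141.5318], [-0.5735, 0.4749, -0.6675, 1009.7763], [0.0086, -0.8113, -0.5846, 976.2223], [0.0, 0.0, 0.0, 1.0]]}
top {'K': [[394.6614, 0.0, 284.0025], [0.0, 394.6614, 199.9905], [0.0, 0.0, 1.0]], 'extrinsics': [[-0.1081, -0.9707, 0.2147, 268.7345], [-0.9941, 0.1064, -0.0196, -4.2496], [-0.0038, -0.2156, -0.9765, 1306.4819], [0.0, 0.0, 0.0, 1.0]]}
wrist {'K': [[304.6685, 0.0, 283.3656], [0.0, 304.6685, 203.6365], [0.0, 0.0, 1.0]], 'tool_from_camera': [[-0.0019, -0.9547, -0.2975, 76.035], [1.0, -0.0015, -0.0014, -0.7256], [0.0009, -0.2975, 0.9547, -180.5125], [0.0, 0.0, 0.0, 1.0]]}
```

View pics/top0.png

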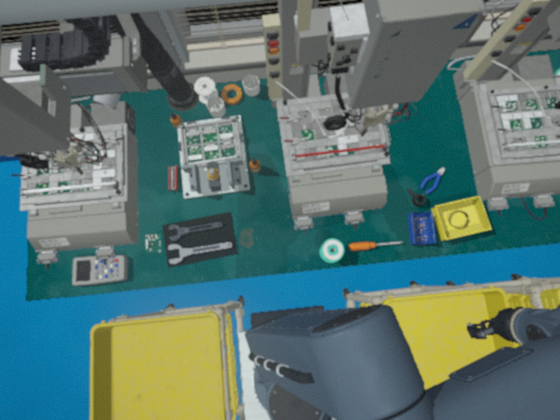

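View pics/side0.png

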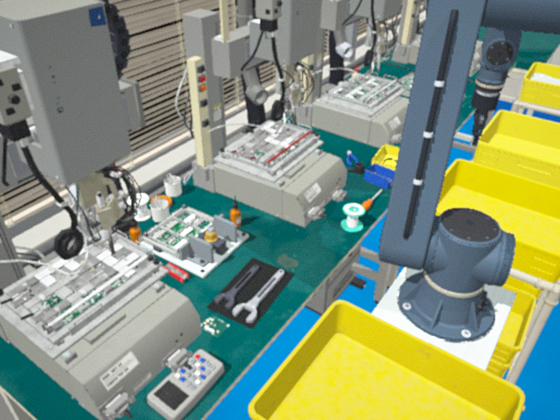

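The top view shows the mat at about (200,240), with the bright spanner nearer the robot and its jaw to the left. The nut is at about (213,177). I'll enlarge both areas.

```bash
python3 - <<'E'
import cv2
im=cv2.imread("pics/top0.png")
c=im[205:270,140:260]; cv2.imwrite("pics/top0_mat.png",cv2.resize(c,None,fx=6.6,fy=6.6,interpolation=cv2.INTER_CUBIC))
c=im[105:200,160:270]; cv2.imwrite("pics/top0_fix.png",cv2.resize(c,None,fx=6,fy=6,interpolation=cv2.INTER_CUBIC))
im=cv2.imread("pics/side0.png")
c=im[195:335,130:300]; cv2.imwrite("pics/side0_c.png",cv2.resize(c,None,fx=4.2,fy=4.2,interpolation=cv2.INTER_CUBIC))
E
```

```text
(no output)
```

View pics/top0_mat.png

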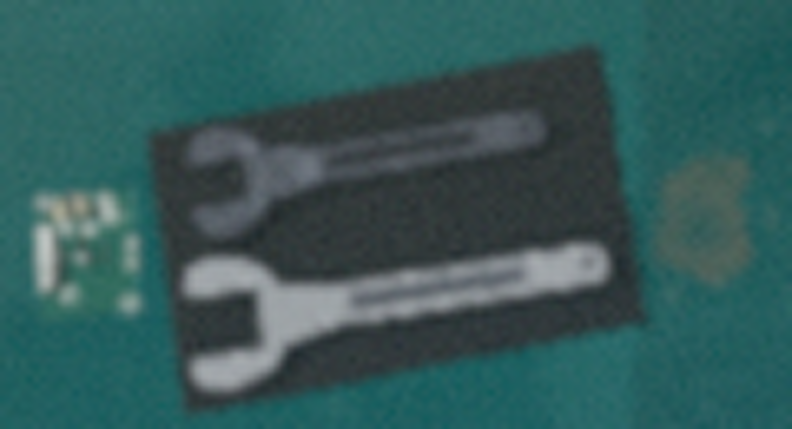

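View pics/top0_fix.png

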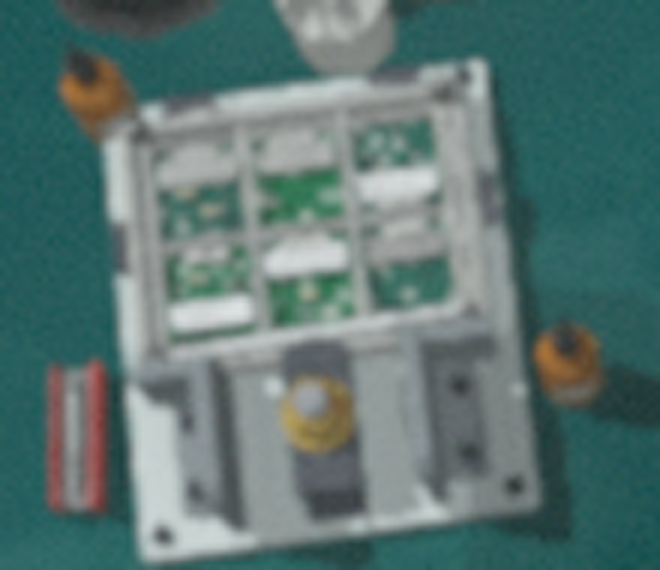

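View pics/side0_c.png

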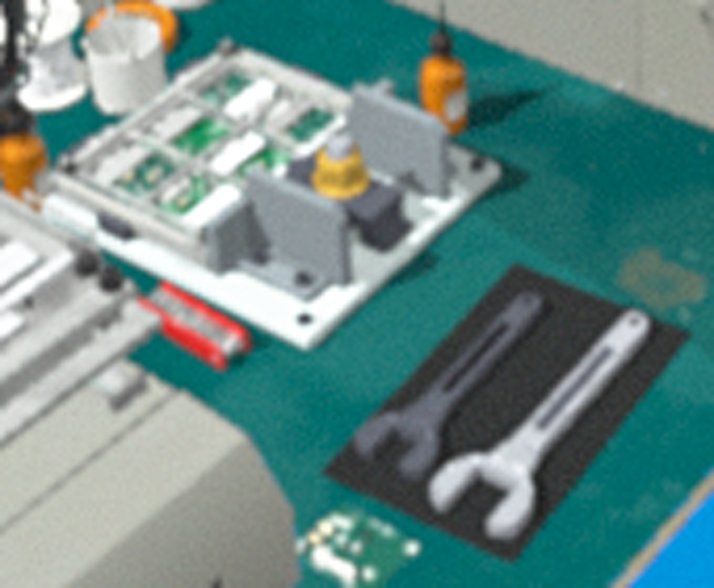

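```bash
cat > h.py <<'E'
import numpy as np, cv2
from scipy.spatial.transform import Rotation as R
from bench import env, viewer
def tool():
    s=env.get_state(); q=np.array(s['ee_rot']); T=np.eye(4); T[:3,:3]=R.from_quat(q[[1,2,3,0]]).as_matrix(); T[:3,3]=s['position']; return T,s
def ray(n,uv,z,T=None):
    c=viewer.calibration(n); K=np.array(c['K'])
    E=np.array(c['extrinsics']) if n!='wrist' else T@np.array(c['tool_from_camera'])
    d=E[:3,:3]@np.linalg.solve(K,[uv[0],uv[1],1]); o=E[:3,3]
    return o+d*(z-o[2])/d[2]
def proj(n,p,T=None):
    c=viewer.calibration(n); K=np.array(c['K'])
    E=np.array(c['extrinsics']) if n!='wrist' else T@np.array(c['tool_from_camera'])
    q=np.linalg.inv(E)@np.append(p,1); u=K@q[:3]; return u[:2]/u[2]
def crop(u,s,x0,y0): return ((u[0]+.5)/s-.5+x0,(u[1]+.5)/s-.5+y0)
def show(im,name,x0,y0,x1,y1,s): cv2.imwrite(f"pics/{name}.png",cv2.resize(im[y0:y1,x0:x1,::-1],None,fx=s,fy=s,interpolation=cv2.INTER_CUBIC))
def plan(pos,T,xdir_deg=None):
    "delta in tool axes normalised"
    return T[:3,:3].T@(np.array(pos)-T[:3,3])/250
E
python3 - <<'E'
from h import *
m=lambda u,z:ray('top',crop(u,6.6,140,205),z)
cs=[m(u,3) for u in [(150,130),(600,47),(648,322),(188,408)]]
for c in cs: print('mat',c.round(1))
print('centre',np.mean(cs,0).round(1), 'xdir', [np.degrees(np.arctan2(*(a-b)[[1,0]])).round(1) for a,b in ((cs[0],cs[1]),(cs[3],cs[2]))])
tail=m((609,261),15); tips=(m((183,280),15)+m((190,380),15))/2; thr=m((262,318),15)
print('tail',tail,'tips',tips,'thr',thr)
h1=m((350,298),9);h2=m((525,272),9); print('slot',h1,h2)
d=tips-tail; print(np.linalg.norm(d), np.degrees(np.arctan2(d[1],d[0])))
d=d/np.linalg.norm(d); print('grip',tail+82*d, 'jaw', tail+192*d)
f=lambda u,z:ray('top',crop(u,6,160,105),z)
print('stud',f((312,400),82)); print('nut collar', f((318,415),52))
print('strapfront', f((332,510),46),'strapback',f((316,348),46))
for n,u in dict(pl1=(145,560),pl2=(540,505),br=(485,65),bl=(103,140)).items(): print(n,f(u,12).round(1))
# web tops inner edges: 
print('webs', f((212,380),82),f((243,525),82), f((405,340),82),f((430,490),82))
print('bottle',f((578,395),0),'keys',f((77,435),9))
print('board', m((85,252),5))
s=lambda u,z:ray('side',crop(u,4.2,130,195),z)
print('side tail',s((632,316),15),'stud',s((342,150),82),'jawtips',s((435,495),15),s((505,545),15))
print('side mat', s((325,470),3),s((517,265),3),s((690,330),3),s((515,560),3))
E
```

```text
mat [517.1 382.7   3. ]
mat [534.9 152.8   3. ]
mat [393.4 140.    3. ]
mat [375.9 369.8   3. ]
centre [455.3 261.3   3. ] xdir [np.float64(94.4), np.float64(94.4)]
tail [424.3045165  155.42615442  15.        ] tips [413.10668385 365.41954233  15.        ] thr [414.85340181 328.05667177  15.        ]
slot [420.67444838 285.59522775   9.        ] [424.10888199 198.18427536   9.        ]
210.2917364562845 93.05238878378874
grip [419.93809539 237.30981803  15.        ] jaw [414.08070122 347.15375702  15.        ]
stud [658.04376743 193.50816438  82.        ]
nut collar [658.63129485 195.65587969  52.        ]
strapfront [605.56655421 192.72405782  46.        ] strapback [699.35565488 195.03243568  46.        ]
pl1 [597.3 304.4  12. ]
pl2 [604.8  81.2  12. ]
br [873.9  89.6  12. ]
bl [851.4 315.4  12. ]
webs [675.16021196 246.42401435  82.        ] [592.90447922 234.80832747  82.        ] [686.30917373 141.07912124  82.        ] [601.21843905 134.27210615  82.        ]
bottle [670.39331132  54.48174294   0.        ] keys [675.17099187 339.74633595   9.        ]
board [458.45696945 417.08118693   5.        ]
side tail [429.8813188  159.56663106  15.        ] stud [652.97257927 198.07606148  82.        ] jawtips [437.95415042 363.35472344  15.        ] [378.29581485 369.6986139   15.        ]
side mat [515.45775589 379.63115686   3.        ] [534.08746337 153.25827506   3.        ] [396.49233948 137.21693345   3.        ] [372.70788156 367.45051508   3.        ]
```

```bash
python3 -m creep '{"delta_pos":[[0.08,-0.1,0],[0.16,-0.22,0],[0.24,-0.36,0],[0.32,-0.5,0],[0.4,-0.64,0],[0.48,-0.76,0],[0.54,-0.86,0],[0.6,-0.94,0],[0.6,-1,0],[0.6,-1,0]],"angular":[[0,0,0],[0,0,0],[0,0,0],[0,0,0],[0,0,0],[0,0,0.02],[0,0,0.04],[0,0,0.06],[0,0,0.07],[0,0,0.07]]}'
python3 - <<'E'
from h import *
T,s=tool(); print(s['position'],s['joint_pos'],np.degrees(np.arctan2(T[1,0],T[0,0])),s['time_s'])
print(plan([545,190,130],T))
# box location
for u in [(290,210),(300,225),(385,205),(283,150),(388,160)]: print(u,[ray('top',u,z).round(0)[:2] for z in (0,100)])
E
```

```text
time_s: 1.35
position: [214.7, -227.1, 193.7]
ee_rot: [-0.0, 1.0, 0.019, -0.0]
wrist_force: [-0.1, 0.1, -0.0]
opening: 85.6
[ 214.70774073 -227.12043391  193.66612543] [-8.13480173e-01 -1.31401124e-01 -4.12003890e-01  1.29037303e+00
 -4.12036085e-06  2.28956587e+00] 2.2085586500749277 1.35
[ 1.38451692 -1.61629465  0.25471053]
(290, 210) [array([519., -47.]), array([500., -44.])]
(300, 225) [array([465., -74.]), array([450., -69.])]
(385, 205) [array([ 502., -368.]), array([ 484., -340.])]
(283, 150) [array([734., -46.]), array([698., -43.])]
(388, 160) [array([ 658., -404.]), array([ 628., -373.])]
```

```bash
python3 -m creep '{"delta_pos":[[0.02,-0.1,0],[0.05,-0.25,0],[0.1,-0.45,0],[0.15,-0.65,0],[0.25,-0.85,0],[0.35,-1,0],[0.5,-1,0],[0.65,-1,0],[0.8,-1,0],[0.8,-1,0]],"angular":[[0,0,-0.04],[0,0,-0.09],[0,0,-0.14],[0,0,-0.2],[0,0,-0.26],[0,0,-0.32],[0,0,-0.38],[0,0,-0.44],[0,0,-0.5],[0,0,-0.5]]}'
python3 - <<'E'
from h import *
T,s=tool(); print(s['position'],s['joint_pos'],np.degrees(np.arctan2(T[1,0],T[0,0])),s['time_s'])
print(plan([555,185,120],T))
E
```

```text
time_s: 2.6
position: [408.0, 29.0, 192.9]
ee_rot: [-0.0, 0.693, 0.721, -0.0]
wrist_force: [-0.6, -0.0, 0.3]
opening: 85.5
[408.02749317  29.04359702 192.92536033] [ 7.10977501e-02  4.00140512e-02 -2.54068398e-01  1.27728310e+00
 -4.40790165e-05  1.60257741e+00] 92.2526805358869 2.6
[0.60025371 0.61212158 0.29131678]
```

```bash
python3 -m creep '{"delta_pos":[[0.06,0.04,0],[0.16,0.1,0.02],[0.28,0.2,0.06],[0.4,0.32,0.12],[0.5,0.44,0.18],[0.56,0.54,0.24],[0.6,0.6,0.28],[0.6,0.61,0.29],[0.6,0.61,0.29],[0.6,0.61,0.29]],"angular":[[0,0,-0.04],[0,0,-0.09],[0,0,-0.14],[0,0,-0.2],[0,0,-0.26],[0,0,-0.32],[0,0,-0.38],[0,0,-0.44],[0,0,-0.5],[0,0,-0.5]]}'
python3 - <<'E'
from h import *
T,s=tool(); print(s['position'],s['joint_pos'],np.degrees(np.arctan2(T[1,0],T[0,0])),s['time_s'])
np.save('T1.npy',T)
im=viewer.grab_frame('wrist'); np.save('w1.npy',im)
cv2.imwrite('pics/w1.png',im[:,:,::-1])
u=proj('wrist',[657,194,73],T); print(u)
x,y=int(u[0])-60,int(u[1])-50
x=max(x,0); y=min(y,320); print(x,y); show(im,'w1c',x,y,x+120,y+100,6)
E
```

```text
time_s: 3.85
position: [552.2, 184.2, 121.0]
ee_rot: [-0.0, -0.017, 1.0, -0.0]
wrist_force: [0.2, 0.0, 0.6]
opening: 85.4
[552.16521181 184.24879862 121.02445464] [ 3.22053031e-01  3.67517107e-01 -1.59578884e-02  1.18803738e+00
  2.24055722e-05  2.87453562e-01] -178.0176005048332 3.85
[289.59342971 321.38176561]
229 271
```

View pics/w1.png

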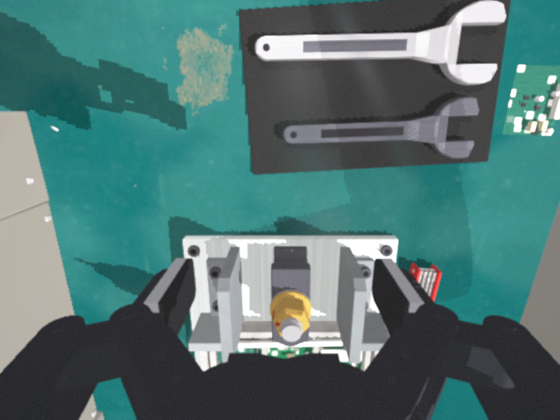

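View pics/w1c.png

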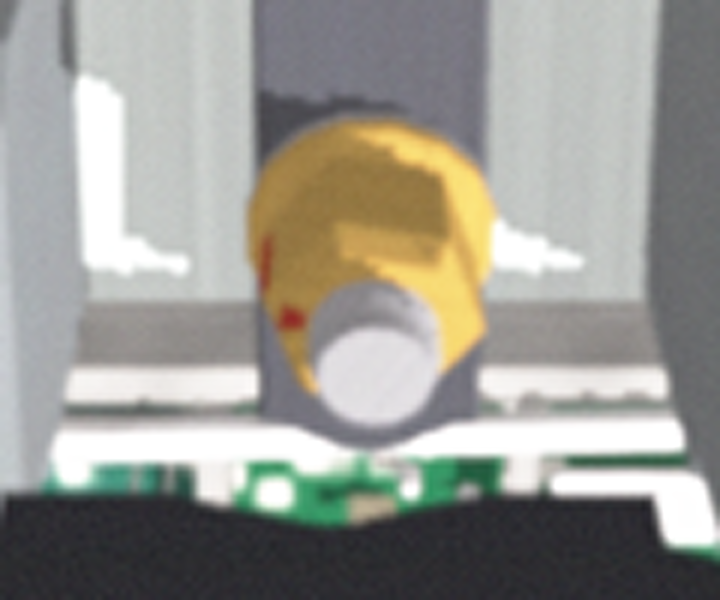

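```bash
python3 - <<'E'
from h import *
T=np.load('T1.npy')
w=lambda u,z:ray('wrist',crop(u,6,229,271),z,T)
c=w((376,375),82); print('stud',c)
for u in [(290,318),(298,305)]:
  for z in (69,71,73):
    p=w(u,z); d=p-c; print('red',z,np.degrees(np.arctan2(d[1],d[0])).round(1),np.hypot(*d[:2]).round(1))
for z in (58,62,66):
    p=w((265,260),z); d=p-c; print('redlow',z,np.degrees(np.arctan2(d[1],d[0])).round(1),np.hypot(*d[:2]).round(1))
for u in [(487,325)]:
  for z in (60,65,69):
    p=w(u,z); d=p-c; print('R corner',z,np.degrees(np.arctan2(d[1],d[0])).round(1),np.hypot(*d[:2]).round(1))
# collar extents left/right at z=52
a=w((248,215),52);b=w((497,222),52); print('collar',a,b,(a+b)/2,np.linalg.norm(a-b))
f=w((376,115),52); print('collar front',f)
im=np.load('w1.npy'); big=cv2.resize(im[271:371,229:349,::-1],None,fx=6,fy=6,interpolation=cv2.INTER_CUBIC)
outs=[]
for k,phi in enumerate((-160,-170,-180)):
    o=big.copy()
    for z,r,col in ((52,17.32,(255,0,0)),(69,17.32,(0,255,0)),(73,14.3,(255,0,255))):
        pts=[]
        for i in range(6):
            q=c[:2]+r*np.array([np.cos(np.radians(phi+60*i)),np.sin(np.radians(phi+60*i))])
            u=proj('wrist',[q[0],q[1],z],T); pts.append(((u+.5-[229,271])*6-.5))
        cv2.polylines(o,[np.int32(np.round(pts))],True,col,1)
    outs.append(o[60:460,200:540])
cv2.imwrite('pics/hex.png',np.hstack(outs)[:, :]); print(np.hstack(outs).shape)
# spanners at wide view
W=lambda u,z:ray('wrist',u,z,T)
tail=W((256,46),15);t1=W((504,13),15);t2=W((496,75),15);print('tail',tail,t1,t2)
print('mat',[W(u,3)[:2].round(1) for u in ((239,10),(251,174),(488,160),(509,0))])
E
```

```text
stud [661.93431086 195.45129404  82.        ]
red 69 -85.6 12.7
red 71 -92.8 12.7
red 73 -99.9 12.9
red 69 -96.9 11.6
red 71 -104.5 11.9
red 73 -111.6 12.4
redlow 58 -93.1 16.9
redlow 62 -103.3 17.3
redlow 66 -112.7 18.2
R corner 60 65.2 20.3
R corner 65 75.8 18.4
R corner 69 85.7 17.3
collar [657.16689725 175.56017146  52.        ] [657.19264541 215.39120104  52.        ] [657.17977133 195.47568625  52.        ] 39.83103790413467
collar front [638.18491444 195.25321884  52.        ]
(400, 1020, 3)
tail [425.90954896 157.67506066  15.        ] [394.62034521 362.01095683  15.        ] [441.84136917 366.76805798  15.        ]
mat [array([396.4, 141.9]), array([539. , 152.4]), array([517.4, 385.2]), array([381.5, 371.4])]
```

View pics/hex.png

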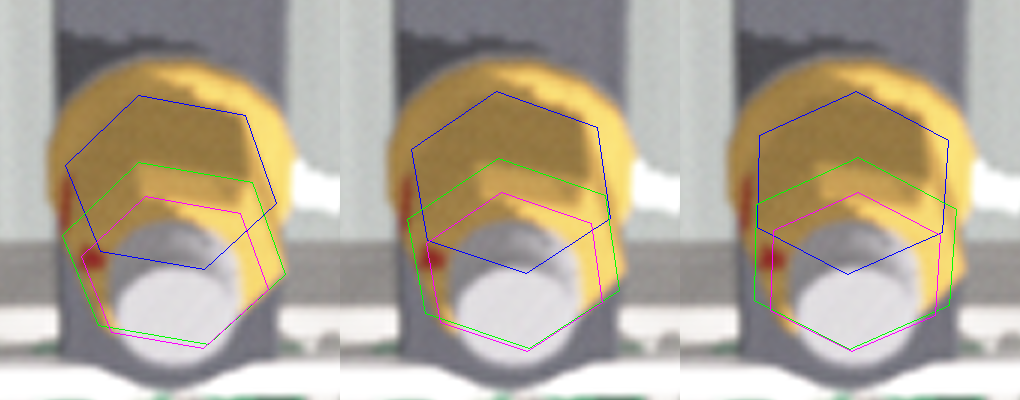

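```bash
python3 -m creep '{"delta_pos":[[0.03,0.01,0.0],[0.1,0.04,0.01],[0.2,0.09,0.02],[0.3,0.14,0.04],[0.4,0.19,0.06],[0.47,0.22,0.08],[0.5,0.238,0.084],[0.508,0.238,0.084],[0.508,0.238,0.084],[0.508,0.238,0.084]],"angular":[[0,0,-0.05],[0,0,-0.1],[0,0,-0.15],[0,0,-0.21],[0,0,-0.27],[0,0,-0.33],[0,0,-0.39],[0,0,-0.45],[0,0,-0.5],[0,0,-0.508]]}' 0.2
python3 - <<'E'
from h import *
T,s=tool(); print(s['position'],s['joint_pos'],np.degrees(np.arctan2(T[1,0],T[0,0])),s['time_s'])
np.save('T2.npy',T)
im=viewer.grab_frame('wrist'); np.save('w2.npy',im)
cv2.imwrite('pics/w2.png',im[:,:,::-1])
print(proj('wrist',[423,239,15],T),proj('wrist',[416,349,15],T))
E
```

```text
time_s: 5.15
position: [423.2, 239.5, 100.4]
ee_rot: [-0.0, 0.727, -0.686, 0.0]
wrist_force: [0.2, -0.3, -0.6]
opening: 51.4
[423.24843398 239.45489133 100.44155334] [ 5.14831891e-01  2.24076250e-01 -2.80208225e-01  1.06622514e+00
  3.77335980e-05 -1.11437388e+00] -86.65338416709574 5.15
[283.66724152 194.90590205] [284.39673982 299.52668388]
```

View pics/w2.png

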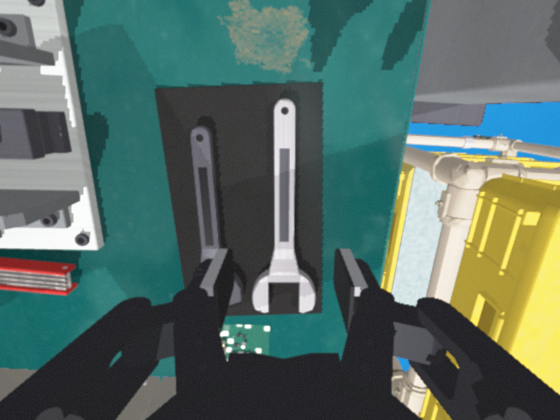

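```bash
python3 - <<'E'
from h import *
T=np.load('T2.npy')
W=lambda u,z:ray('wrist',u,z,T)
im=np.load('w2.npy'); show(im,'w2c',240,90,330,320,2.6)
tail=W((285,99),15);tips=W((284.3,312),15);thr=W((284,283),15)
d=tips-tail; print(tail,tips,thr,np.linalg.norm(d),np.degrees(np.arctan2(d[1],d[0])))
d/=np.linalg.norm(d); print('grip',tail+82*d,thr-91*d)
print('mat',[W(u,3)[:2].round(1) for u in ((155,90),(323,82),(321,314))])
E
```

```text
[426.57356357 156.81666942  15.        ] [415.2412913  363.89944779  15.        ] [417.49451723 329.92831335  15.        ] 207.3926167717667 93.1322952453102
grip [422.09294926 238.69416386  15.        ] [422.46690628 239.06426465  15.        ]
mat [array([538.1, 155.5]), array([395.1, 141. ]), array([375. , 373.2])]
```

View pics/w2c.png

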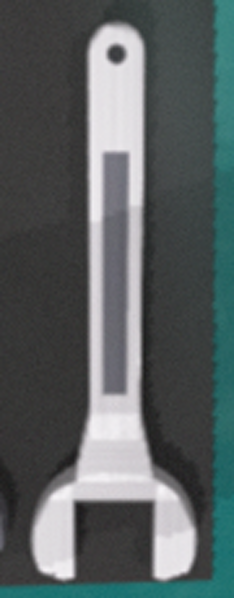

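```bash
python3 -m creep '{"delta_pos":[[0,0.004,0.03],[0,0.004,0.09],[0,0.004,0.16],[0,0.004,0.23],[0,0.004,0.29],[0,0.004,0.33],[0,0.004,0.36],[0,0.004,0.375],[0,0.004,0.382],[0,0.004,0.382]],"angular":[[0,0,0],[0,0,0],[0,0,0],[0,0,0],[0,0,0],[0,0,0],[0,0,0],[0,0,0],[0,0,0],[0,0,0]]}' -0.1
```

```text
time_s: 6.45
position: [422.5, 239.7, 4.9]
ee_rot: [-0.0, 0.729, -0.685, 0.0]
wrist_force: [-0.1, 0.6, -0.8]
opening: 38.0
```

Position is as planned, so I'll close the gripper and then lift gently.

```bash
python3 -m creep '{"delta_pos":[[0,0,0],[0,0,0],[0,0,0],[0,0,0],[0,0,0],[0,0,0],[0,0,-0.02],[0,0,-0.06],[0,0,-0.1],[0,0,-0.1]],"angular":[[0,0,0],[0,0,0],[0,0,0],[0,0,0],[0,0,0],[0,0,0],[0,0,0],[0,0,0],[0,0,0],[0,0,0]]}' -1
python3 - <<'E'
from h import *
T,s=tool(); np.save('T3.npy',T); print(s['wrist_force'],s['wrist_torque'],s['opening'],s['position'])
im=viewer.grab_frame('wrist'); np.save('w3.npy',im)
cv2.imwrite('pics/w3.png',im[:,:,::-1])
E
```

```text
time_s: 7.7
position: [423.1, 240.1, 30.9]
ee_rot: [-0.001, 0.729, -0.685, 0.0]
wrist_force: [-0.2, -0.5, -0.6]
opening: 0.2
[-0.24566454 -0.53862987 -0.63272427] [ 0.00402082 -0.00980184  0.01780283] 0.21162183896571693 [423.08564986 240.06810106  30.88433478]
```

View pics/w3.png

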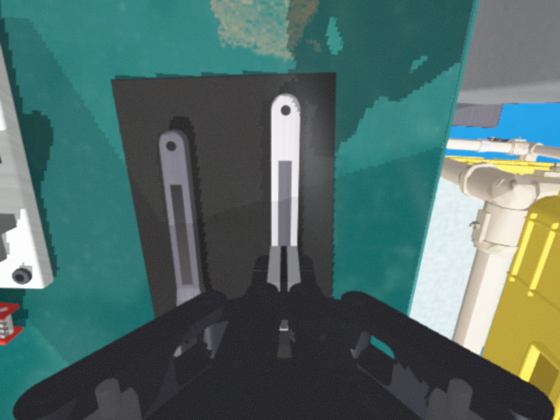

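```bash
python3 -m creep '{"delta_pos":[[0,0,0],[0,0,0],[0,0,0],[0,0,0],[0,0,0],[0,0,0.02],[0,0,0.05],[0,0,0.08],[0,0,0.103],[0,0,0.103]],"angular":[[0,0,0],[0,0,0],[0,0,0],[0,0,0],[0,0,0],[0,0,0],[0,0,0],[0,0,0],[0,0,0],[0,0,0]]}' -0.3
python3 - <<'E'
from h import *
T,s=tool(); np.save('T3.npy',T); print(s['wrist_force'],s['wrist_torque'],s['opening'],s['position'])
E
python3 -m creep '{"delta_pos":[[0,0,0],[0,0,0],[0,0,0],[0,0,0],[0,0,0],[0,0,0],[0,0,0],[0,0,0],[0,0,0],[0,0,0]],"angular":[[0,0,0],[0,0,0],[0,0,0],[0,0,0],[0,0,0],[0,0,0],[0,0,0],[0,0,0],[0,0,0],[0,0,0]]}' -1
python3 - <<'E'
from h import *
T,s=tool(); np.save('T3.npy',T); print(s['wrist_force'],s['wrist_torque'],s['opening'],s['position'])
im=viewer.grab_frame('wrist'); np.save('w4.npy',im)
cv2.imwrite('pics/w4.png',im[:,:,::-1])
E
```

```text
time_s: 9.0
position: [421.9, 239.4, 3.4]
ee_rot: [0.001, 0.729, -0.685, -0.0]
wrist_force: [-0.1, 0.4, 0.3]
opening: 29.8
[-0.05095128  0.42067318  0.29977762] [ 0.04363656  0.03158698 -0.03117882] 29.836848936156084 [421.90757443 239.38384606   3.38248198]
time_s: 10.25
position: [422.3, 239.6, 4.0]
ee_rot: [-0.0, 0.729, -0.685, -0.0]
wrist_force: [0.1, 0.9, 0.6]
opening: -0.3
[0.07203564 0.87647086 0.5585964 ] [-0.00491347  0.02214485  0.04790217] -0.2987649527634534 [422.30599502 239.62271703   3.99442759]
```

View pics/w4.png

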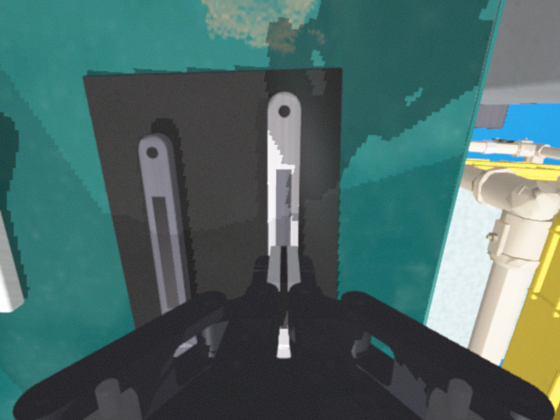

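```bash
python3 - <<'E'
from h import *
im=np.load('w4.npy'); show(im,'w4c',225,215,345,375,5*0.72)
im=np.load('w3.npy'); show(im,'w3c',225,215,345,375,5*0.72)
a=cv2.imread('pics/w4c.png');b=cv2.imread('pics/w3c.png')
im=viewer.grab_frame('side'); show(im,'s4c',190,200,320,310,4)
c=cv2.imread('pics/s4c.png'); cv2.imwrite('pics/w34.png',np.hstack([a,b])[:, :800]); 
E
```

```text
(no output)
```

View pics/w34.png

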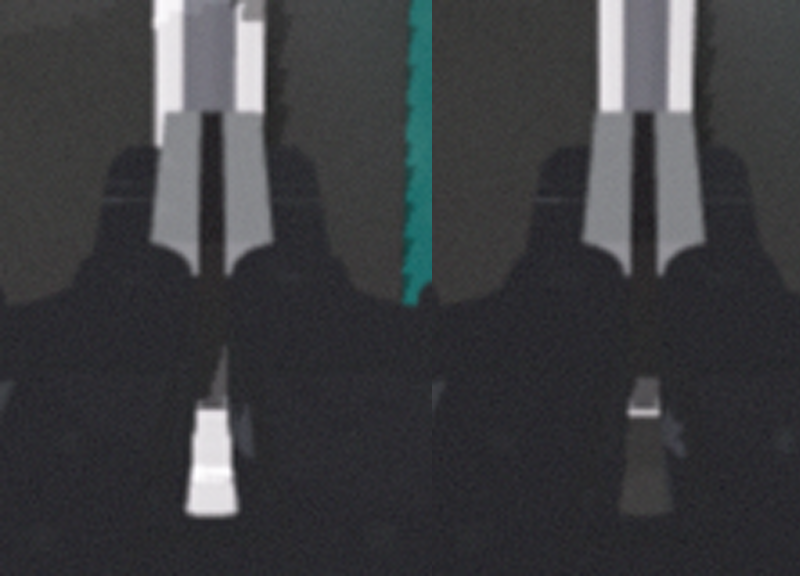

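View pics/s4c.png

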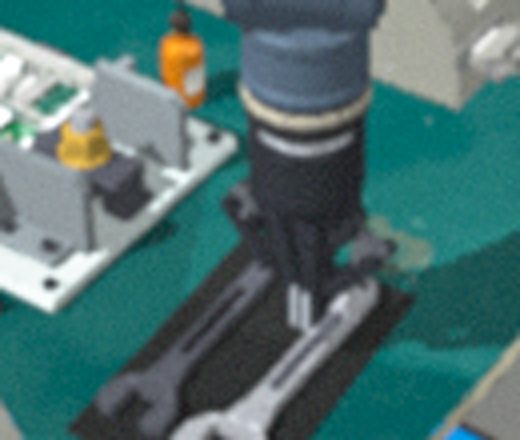

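```bash
python3 - <<'E'
from h import *
T,s=tool()
for z in (0,5,15,25,35,45): 
    u=proj('side',[s['position'][0],s['position'][1],z]); print(z,u.round(1),((u-[190,200])*4).round(0), proj('wrist',T[:3,:3]@[11,0,-z]+T[:3,3],T).round(1))
im=viewer.grab_frame('side')
show(im,'s4d',235,250,310,310,9)
E
```

```text
0 [265.9 291.1] [304. 364.] [283.3 215.6]
5 [265.9 289.8] [304. 359.] [283.3 218.3]
15 [265.9 287.2] [304. 349.] [283.3 224.3]
25 [265.9 284.6] [304. 338.] [283.3 230.9]
35 [265.9 282. ] [303. 328.] [283.3 238.3]
45 [265.9 279.4] [303. 317.] [283.3 246.6]
```

View pics/s4d.png

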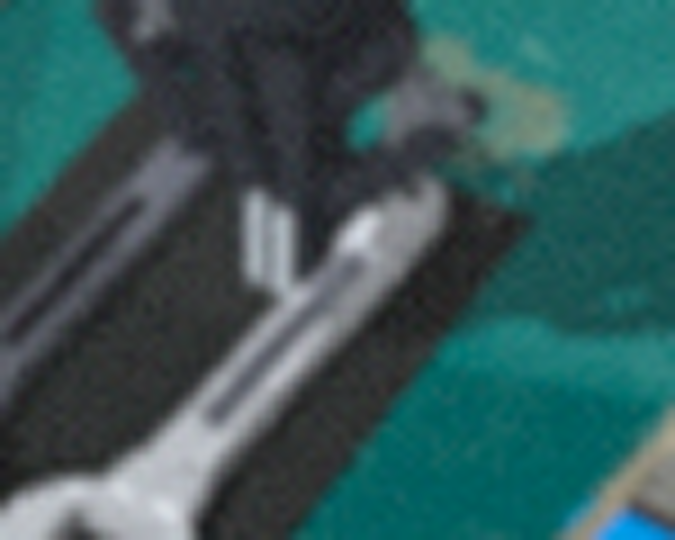

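```bash
python3 - <<'E'
from h import *
for z in (0,20,30,40,45,50,55): 
    print(z,proj('side',[422.3,250.6,z]).round(1))
# earlier frame w2: opening 51; w1
T=np.load('T2.npy')
im=np.load('w2.npy'); show(im,'w2f',180,220,390,400,3.7)
E
```

```text
0 [263.6 293.4]
20 [263.6 288.3]
30 [263.5 285.6]
40 [263.5 283. ]
45 [263.5 281.7]
50 [263.5 280.4]
55 [263.5 279. ]
```

View pics/w2f.png

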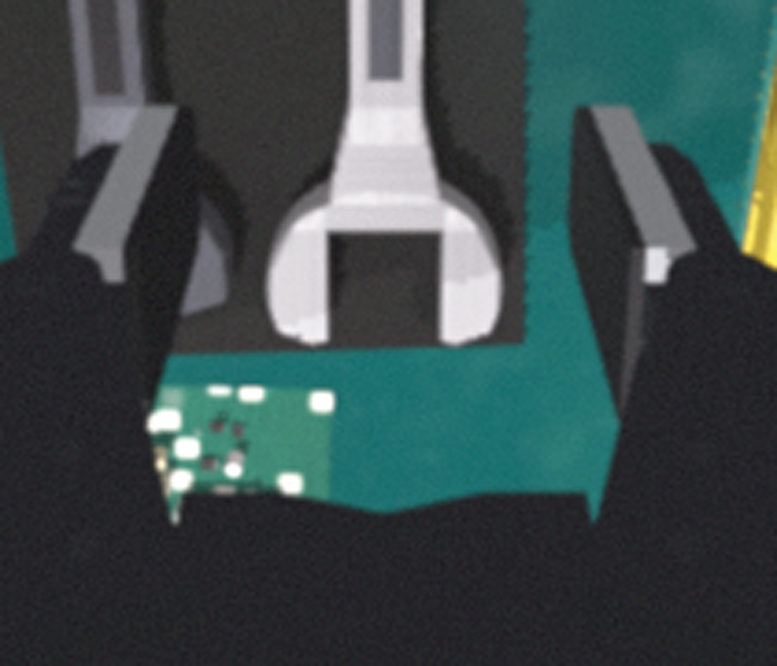

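Both cameras put the shut fingertips about 42 mm short of the stated TCP. In the side view the tip is at about (265,281.5), which is z≈45 while the TCP reads 4. So the gripper closed above the spanner. I'll open it and go lower, watching the force.

```bash
python3 -m creep '{"delta_pos":[[0,0,0],[0,0,0],[0,0,0],[0,0,0],[0,0,0],[0,0,0.03],[0,0,0.07],[0,0,0.11],[0,0,0.136],[0,0,0.136]],"angular":[[0,0,0],[0,0,0],[0,0,0],[0,0,0],[0,0,0],[0,0,0],[0,0,0],[0,0,0],[0,0,0],[0,0,0]]}' -0.2
python3 - <<'E'
from h import *
T,s=tool(); print(s['wrist_force'],s['position'])
im=viewer.grab_frame('wrist'); show(im,'w5c',205,195,365,375,3.3); cv2.imwrite('pics/w5.png',im[:,:,::-1])
im=viewer.grab_frame('side'); show(im,'s5d',235,250,310,310,6)
a=cv2.imread('pics/w5c.png');b=cv2.imread('pics/s5d.png'); c=np.zeros((600,800,3),np.uint8)
b=cv2.resize(b,(270,216)); c[:594,:528]=a[:594,:528]; c[:216,530:800]=b; cv2.imwrite('pics/c5.png',c)
E
```

```text
time_s: 11.65
position: [421.8, 239.3, -30.7]
ee_rot: [0.001, 0.729, -0.685, -0.0]
wrist_force: [0.2, -0.3, 0.8]
opening: 33.9
[ 0.21945965 -0.31083996  0.83134468] [421.84924784 239.34171703 -30.69932449]
```

View pics/c5.png

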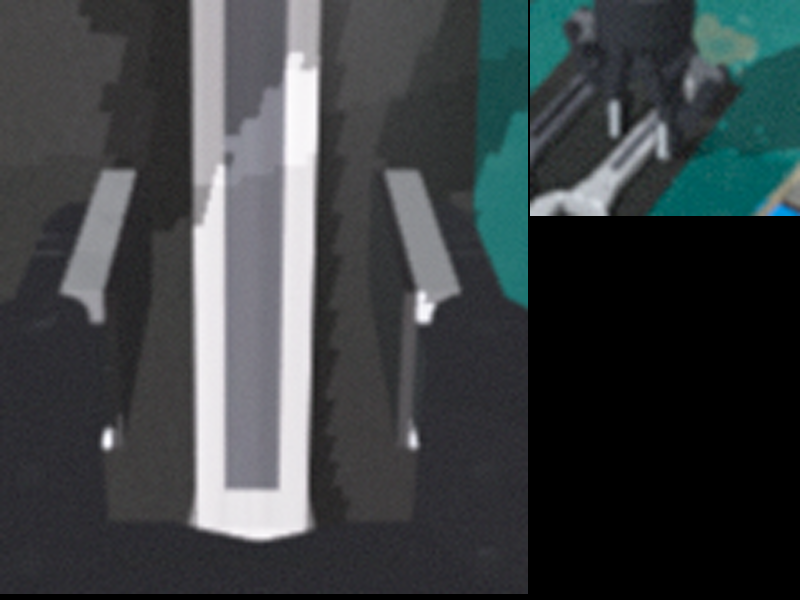

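View pics/s5d.png

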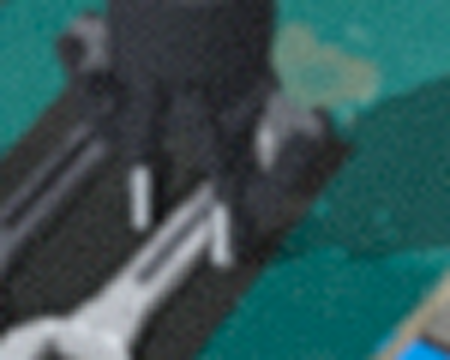

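```bash
python3 -m creep '{"delta_pos":[[0,0,0.012],[0,0,0.024],[0,0,0.024],[0,0,0.024],[0,0,0.024],[0,0,0.024],[0,0,0.024],[0,0,0.024],[0,0,0.024],[0,0,0.024]],"angular":[[0,0,0],[0,0,0],[0,0,0],[0,0,0],[0,0,0],[0,0,0],[0,0,0],[0,0,0],[0,0,0],[0,0,0]]}' -1
python3 - <<'E'
from h import *
T,s=tool(); print(s['wrist_force'],s['wrist_torque'],s['joint_pos'])
E
```

```text
time_s: 13.0
position: [423.0, 240.0, -32.7]
ee_rot: [-0.002, 0.729, -0.685, 0.0]
wrist_force: [-11.0, -7.1, 47.8]
opening: 16.5
[-11.04238268  -7.08822674  47.82997445] [-1.38227171  2.45730295 -0.19501586] [ 5.15953535e-01  3.62606185e-01 -4.82326742e-01  7.22541070e-01
  6.90371805e-05 -1.11652317e+00]
```

```bash
python3 -m creep '{"delta_pos":[[0,0,-0.02],[0,0,-0.04],[0,0,-0.08],[0,0,-0.14],[0,0,-0.22],[0,0,-0.32],[0,0,-0.42],[0,0,-0.5],[0,0,-0.52],[0,0,-0.52]],"angular":[[0,0,0],[0,0,0],[0,0,0],[0,0,0],[0,0,0],[0,0,0],[0,0,0],[0,0,0],[0,0,0],[0,0,0]]}'
python3 - <<'E'
from h import *
T,s=tool(); print(s['wrist_force'],s['wrist_torque'],s['position']); np.save('T6.npy',T)
im=viewer.grab_frame('wrist'); cv2.imwrite('pics/w6.png',im[:,:,::-1]); np.save('w6.npy',im)
im=viewer.grab_frame('side'); show(im,'s6',190,195,320,305,5)
E
```

```text
time_s: 14.25
position: [422.2, 239.5, 93.7]
ee_rot: [0.0, 0.729, -0.685, -0.0]
wrist_force: [0.5, 0.3, -3.9]
opening: 15.9
[ 0.48192801  0.32600456 -3.94105461] [-0.07418287 -0.00751159 -0.02797184] [422.21372126 239.54334766  93.74878716]
```

View pics/w6.png

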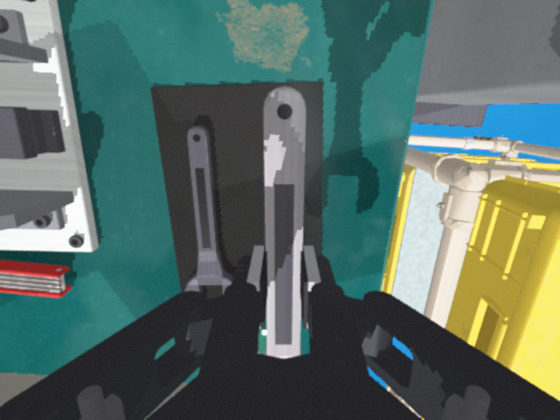

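View pics/s6.png

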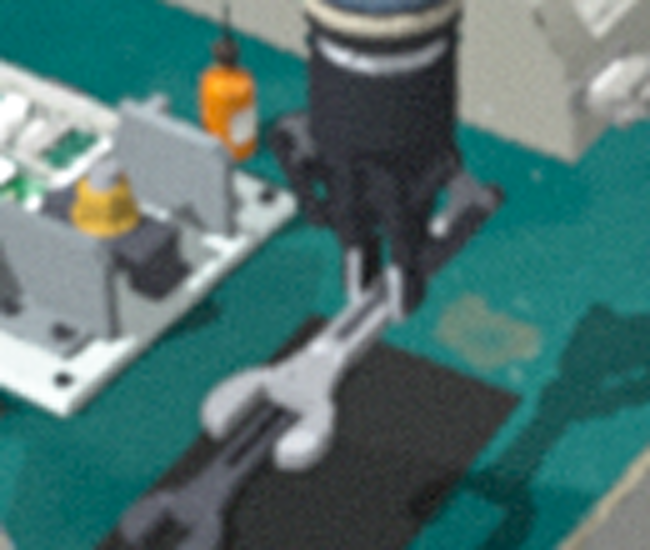

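```bash
python3 - <<'E'
from h import *
T=np.load('T6.npy')
def P(n,p): return proj(n,(T[:3,:3]@np.array(p)+T[:3,3]),T).round(1)
for dz in (-5,0,5):
  print(dz,P('wrist',[83,0,-47.7+dz]),P('wrist',[1+45,0,-47.7+dz]))
  for n in ('side','top'): print(n,'jaw tips',P(n,[-109-17,16+8,-47.7+dz]),P(n,[-109-17,-24,-47.7+dz]),'thr',P(n,[-90,0,-47.7+dz]))
im=np.load('w6.npy'); show(im,'w6c',245,75,325,235,3.7)
im=viewer.grab_frame('side'); show(im,'s6b',215,255,275,305,12)
im=viewer.grab_frame('top'); show(im,'t6b',150,200,260,270,7); np.save('t6.npy',im)
E
```

```text
-5 [283.   87.9] [283.2 179.9]
side jaw tips [246.1 283.9] [229.8 276.5] thr [246.3 271.5]
top jaw tips [155.6 258.6] [154.  242.4] thr [167.  248.4]
0 [283.   88.7] [283.2 177.4]
side jaw tips [246.1 285.4] [229.9 278. ] thr [246.3 273. ]
top jaw tips [156.2 258.7] [154.5 242.6] thr [167.5 248.5]
5 [283.   89.4] [283.2 175.1]
side jaw tips [246.2 286.9] [230.  279.5] thr [246.4 274.4]
top jaw tips [156.7 258.9] [155.1 242.8] thr [168.  248.7]
```

View pics/s6b.png

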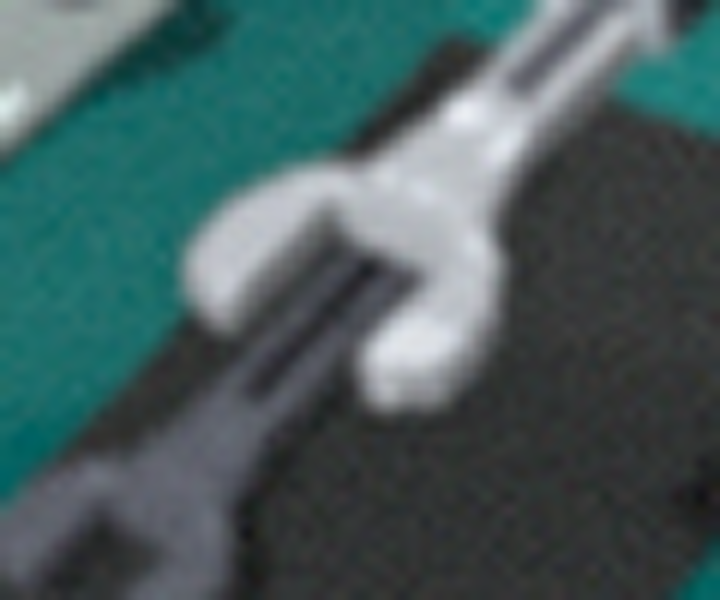

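View pics/t6b.png

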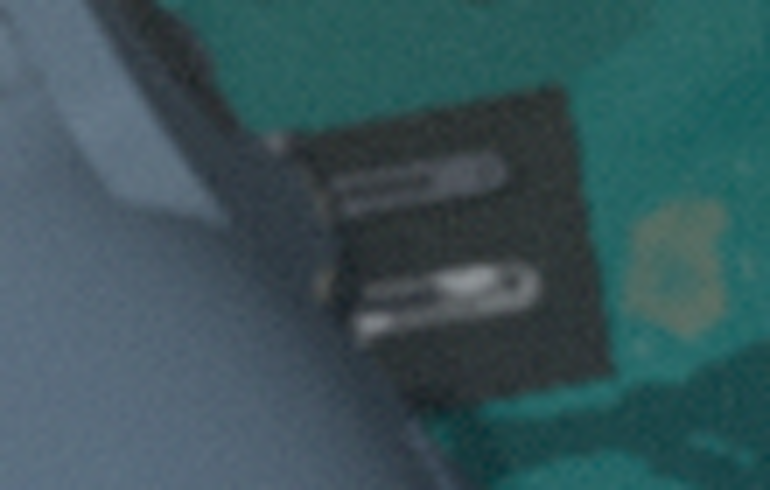

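View pics/w6c.png

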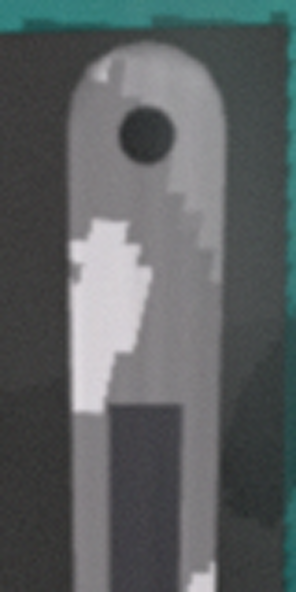

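```bash
python3 - <<'E'
from h import *
from scipy.optimize import least_squares
T=np.load('T6.npy')
def P(n,p): return proj(n,(T[:3,:3]@np.array(p)+T[:3,3]),T)
# spanner-frame pts (x fwd from grip, y left..., z up rel mid). tool x=-spx, tool y = -spy?, z=-z
pts=[('side',[91,0],(246.2,275.0)),('wrist',[-82,0],(284.5,86.4))]
obs_thr=[(242.9,272.9),(249.6,277.3)]
for name,x,y in [('thrL',91,15.8),('thrR',91,-15.8),('tipL',127,15.8),('tipR',127,-15.8),('slotend',46,0)]:
    print(name,P('side',[1-x,y,-47.7]).round(1),P('side',[1-x,-y,-47.7]).round(1))
E
```

```text
thrL [251.6 275.3] [241.1 270.6]
thrR [241.1 270.6] [251.6 275.3]
tipL [243.3 284.2] [232.7 279.3]
tipR [232.7 279.3] [243.3 284.2]
slotend [256.3 262.5] [256.3 262.5]
```

```bash
python3 - <<'E'
from h import *
T=np.load('T2.npy')
W=lambda u,z:ray('wrist',u,z,T)
tail=W((285,99),15)
for v in (110.5,148.5,242): print('slot',v,np.linalg.norm(W((284.5,v),15)-tail)-82)
im=np.load('w6.npy'); show(im,'w6d',250,170,320,365,3)
im2=np.load('w2.npy'); show(im2,'w2d',260,90,310,260,3.5)
a=cv2.imread('pics/w6d.png');b=cv2.imread('pics/w2d.png');c=np.zeros((600,800,3),np.uint8)
c[:a.shape[0],:a.shape[1]]=a; c[:b.shape[0],300:300+b.shape[1]]=b; 
cc=cv2.resize(im[170:250,240:330,::-1],None,fx=3,fy=3,interpolation=cv2.INTER_CUBIC); c[:cc.shape[0],500:500+cc.shape[1]]=cc
cv2.imwrite('pics/c6.png',c)
g=cv2.cvtColor(im,cv2.COLOR_RGB2GRAY).astype(float)
def edges(v,lo,hi,g):
    r=g[v-1:v+2].mean(0); d=np.diff(r); 
    return [(i,int(d[i])) for i in range(lo,hi) if abs(d[i])>14]
for v in (105,120,135,150,165,220,260,300): print(v,edges(v,255,315,g))
E
```

```text
slot 110.5 -72.90821347987236
slot 148.5 -41.458889057351456
slot 242 46.81836879818354
105 [(262, 16), (263, 27), (278, -22), (279, -16), (287, 14), (288, 22), (289, 20), (290, 17), (304, -26), (305, -25)]
120 [(262, 26), (263, 25), (304, -19), (305, -35), (306, -14)]
135 [(262, 22), (263, 32), (268, 21), (269, 38), (278, -21), (279, -23), (304, -27), (305, -27)]
150 [(262, 34), (263, 41), (265, 24), (266, 33), (284, -18), (285, -39), (304, -32), (305, -16)]
165 [(262, 34), (263, 62), (264, 47), (280, -16), (281, -46), (282, -18), (303, -16), (304, -24)]
220 [(263, 26), (264, 38), (273, -24), (274, -25), (292, 23), (293, 32), (302, -28), (303, -25)]
260 [(261, -33), (262, -36), (263, -17), (265, 23), (266, 39), (267, 25), (273, -17), (274, -31), (283, 15), (284, 20), (291, 26), (292, 51), (293, 23), (298, -14), (299, -52), (300, -70), (301, -37), (303, 23), (304, 36), (305, 26)]
300 [(265, 71), (266, 76), (267, 22), (273, -19), (274, -57), (275, -23), (291, 39), (292, 45), (299, -28), (300, -80), (301, -52), (303, 16), (307, -18)]
```

View pics/c6.png

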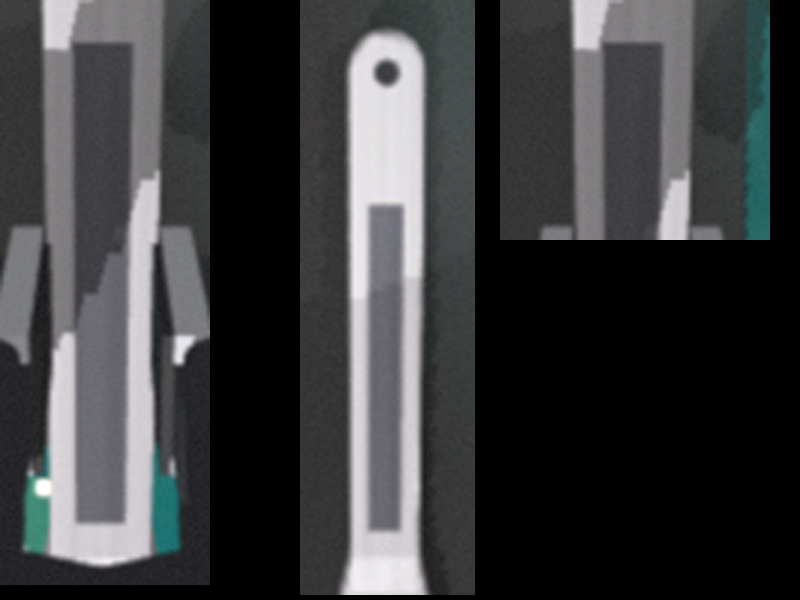

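```bash
python3 - <<'E'
from h import *
from scipy.optimize import least_squares
c=viewer.calibration('wrist');K=np.array(c['K']);C=np.linalg.inv(np.array(c['tool_from_camera']))
def pr(p): q=C@np.append(p,1);u=K@q[:3];return u[:2]/u[2],q[2]
obs=[(-82,86.4),(-72.9,111.2),(-41.5,184.3),(46.8,344)]
wid=[(120,42.2),(165,40.8),(220,39.2),(300,34.6)]
def pt(p,s):  # s along spanner, top face
    x0,z0,t=p; return np.array([x0-s*np.cos(t),0,z0+s*np.sin(t)])   # t>0 jaw down
def res(p,full=True):
    r=[(pr(pt(p,s))[0][1]-v)/1.0 for s,v in obs]
    ss=np.linspace(-85,60,300); vv=np.array([pr(pt(p,s))[0][1] for s in ss]); dd=np.array([pr(pt(p,s))[1] for s in ss])
    for v,w in wid: r.append((K[0,0]*18/np.interp(v,vv,dd)-w)/0.6)
    return r
f=least_squares(res,[1,-47,0]); print(f.x,np.round(f.fun,2)); 
J=f.jac; print(np.sqrt(np.diag(np.linalg.inv(J.T@J))))
E
```

```text
[ 1.49787511e+00 -4.71492338e+01  5.07264408e-03] [ 0.98 -0.53 -0.48 -0.15  0.88  0.14 -0.96  1.23]
[0.24032703 0.61578887 0.01243365]
```

```bash
python3 -m creep '{"delta_pos":[[0.02,-0.04,0],[0.06,-0.1,0],[0.12,-0.18,0],[0.19,-0.28,0],[0.26,-0.38,0],[0.32,-0.46,0],[0.35,-0.51,0.02],[0.357,-0.517,0.05],[0.357,-0.517,0.08],[0.357,-0.517,0.095]],"angular":[[0,0,0.03],[0,0,0.08],[0,0,0.13],[0,0,0.19],[0,0,0.25],[0,0,0.31],[0,0,0.36],[0,0,0.4],[0,0,0.4075],[0,0,0.4075]]}'
python3 - <<'E'
from h import *
T,s=tool(); print(s['wrist_force'],s['position'],np.degrees(np.arctan2(T[1,0],T[0,0])),s['joint_pos']); np.save('T7.npy',T)
j=T[:3,:3]@[-108.5,0,-41.1]+T[:3,3]; print('jaw',j)
for n in ('top','side'):
    im=viewer.grab_frame(n); np.save(n+'7.npy',im)
    u=proj(n,j).astype(int); print(n,u,proj(n,j)); show(im,n+'7c',u[0]-45,u[1]-35,u[0]+45,u[1]+35,8)
im=viewer.grab_frame('wrist'); cv2.imwrite('pics/w7.png',im[:,:,::-1]); np.save('w7.npy',im)
E
```

```text
time_s: 15.7
position: [556.2, 158.5, 69.3]
ee_rot: [-0.001, -0.177, 0.984, 0.0]
wrist_force: [-0.3, 0.0, -3.1]
opening: 16.3
[-0.3087891   0.03365076 -3.07966529] [556.18753652 158.52593794  69.29659934] -159.66546846899783 [ 2.77550104e-01  3.95731944e-01 -1.11946811e-01  1.06455703e+00
  1.84420809e-04 -7.73543461e-02]
jaw [657.98465258 196.23866219 110.24238779]
top [209 168] [209.08839852 168.79741685]
side [209 221] [209.49503666 221.86239443]
```

View pics/top7c.png

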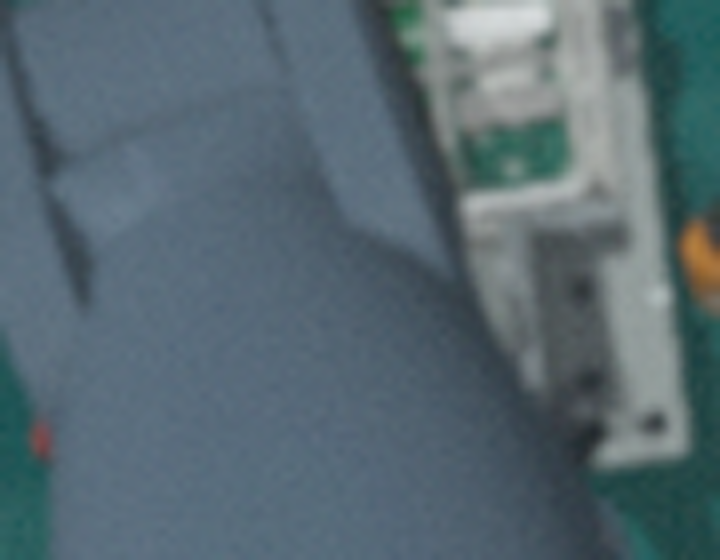

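View pics/side7c.png

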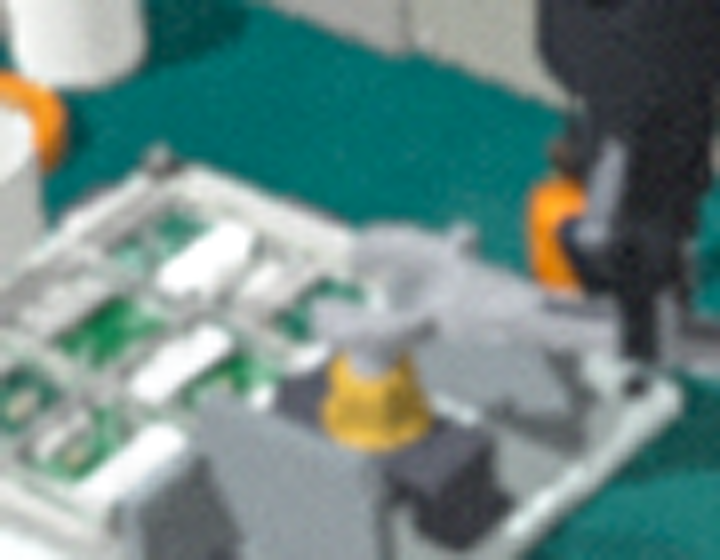

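View pics/w7.png

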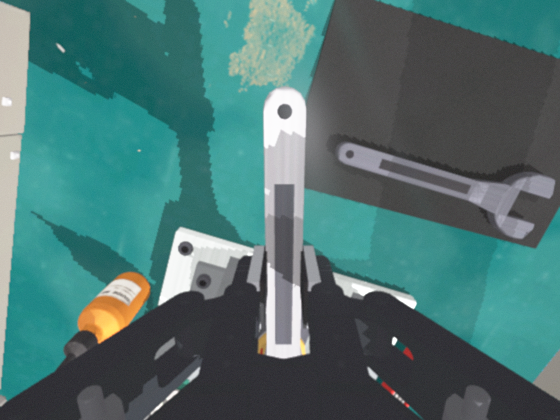

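```bash
python3 - <<'E'
from h import *
for N in ([658.5,195],[662,195],[655,195],[658.5,199],[658.5,191]):
  for z in (52,73): u=proj('side',[*N,z]); print(N,z,((u-[164,186]+.5)*8).round(0))
im=np.load('side7.npy'); show(im,'side7d',190,205,230,245,14)
T=np.load('T7.npy')
def P(s,y,z=6): return proj('side',T[:3,:3]@np.array([1.5-s,y,-41.1-z])+T[:3,3])
for nm,s,y in (('jaw',110,0),('thrA',91,15.8),('thrB',91,-15.8),('tipA',127,15.8),('tipB',127,-15.8),('slotend',46.8,0)): print(nm,((P(s,y)-[190,205]+.5)*14).round(0))
print('studtop',((proj('side',[658.5,195,82])-[190,205]+.5)*14).round(0),((proj('side',[658.5,195,52])-[190,205]+.5)*14).round(0))
E
```

```text
[658.5, 195] 52 [380. 412.]
[658.5, 195] 73 [376. 368.]
[662, 195] 52 [373. 408.]
[662, 195] 73 [369. 365.]
[655, 195] 52 [387. 415.]
[655, 195] 73 [383. 371.]
[658.5, 199] 52 [373. 417.]
[658.5, 199] 73 [369. 373.]
[658.5, 191] 52 [387. 406.]
[658.5, 191] 73 [383. 363.]
jaw [278. 220.]
thrA [337. 280.]
thrB [390. 191.]
tipA [173. 252.]
tipB [229. 164.]
slotend [564. 269.]
studtop [292. 345.] [301. 454.]
```

View pics/side7d.png

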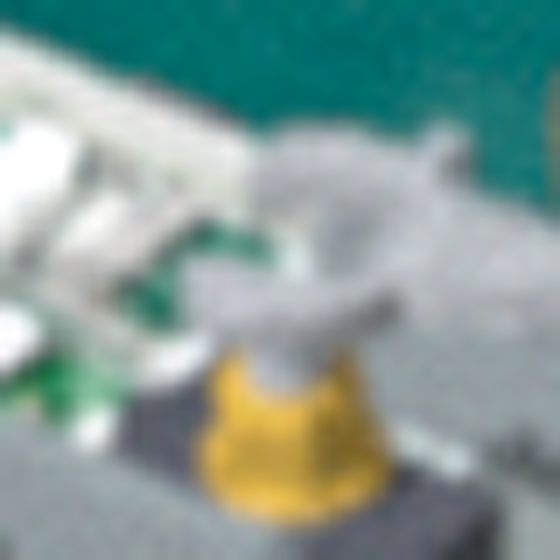

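```bash
python3 -m creep '{"delta_pos":[[0.004,-0.003,0.01],[0.008,-0.005,0.03],[0.008,-0.005,0.05],[0.008,-0.005,0.07],[0.008,-0.005,0.085],[0.008,-0.005,0.1],[0.008,-0.005,0.11],[0.008,-0.005,0.116],[0.008,-0.005,0.116],[0.008,-0.005,0.116]],"angular":[[0,0,0],[0,0,0],[0,0,0],[0,0,0],[0,0,0],[0,0,0],[0,0,0],[0,0,0],[0,0,0],[0,0,0]]}'
python3 - <<'E'
from h import *
T,s=tool(); print(s['wrist_force'],s['wrist_torque'],s['position'],np.degrees(np.arctan2(T[1,0],T[0,0]))); np.save('T8.npy',T)
j=T[:3,:3]@[-108.5,0,-41.1]+T[:3,3]; print('jaw',j)
im=viewer.grab_frame('side'); np.save('side8.npy',im); show(im,'side8d',190,205,230,245,14)
def P(s,y,z=6): return proj('side',T[:3,:3]@np.array([1.5-s,y,-41.1-z])+T[:3,3])
for nm,s,y in (('jaw',110,0),('thrA',91,15.8),('thrB',91,-15.8),('tipA',127,15.8),('tipB',127,-15.8),('slotend',46.8,0)): print(nm,((P(s,y)-[190,205]+.5)*14).round(0))
E
```

```text
time_s: 17.1
position: [555.5, 156.7, 41.4]
ee_rot: [0.0, -0.175, 0.984, 0.0]
wrist_force: [-0.5, -0.4, -3.2]
opening: 16.3
[-0.51366552 -0.35230664 -3.18760522] [-0.0178512   0.09523794  0.05075016] [555.476042   156.73594423  41.36051803] -159.7934119895028
jaw [657.29113165 194.20553299  82.48444583]
jaw [296. 321.]
thrA [354. 381.]
thrB [407. 291.]
tipA [193. 352.]
tipB [248. 264.]
slotend [579. 371.]
```

View pics/side8d.png

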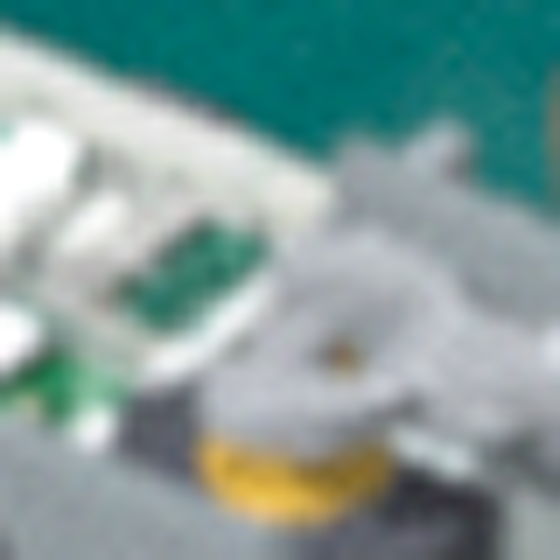

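```bash
python3 -m creep '{"delta_pos":[[0,0,0.008],[0,0,0.016],[0,0,0.024],[0,0,0.032],[0,0,0.04],[0,0,0.048],[0,0,0.056],[0,0,0.064],[0,0,0.07],[0,0,0.07]],"angular":[[0,0,0],[0,0,0],[0,0,0],[0,0,0],[0,0,0],[0,0,0],[0,0,0],[0,0,0],[0,0,0],[0,0,0]]}'
python3 - <<'E'
from h import *
T,s=tool(); print(s['wrist_force'],s['wrist_torque'],s['position'],np.degrees(np.arctan2(T[1,0],T[0,0]))); np.save('T8.npy',T)
E
```

```text
time_s: 18.4
position: [555.3, 156.7, 23.6]
ee_rot: [-0.0, -0.175, 0.985, 0.0]
wrist_force: [0.4, 0.5, -3.7]
opening: 16.0
[ 0.42693218  0.46519619 -3.66152117] [-0.06849575  0.03576138  0.01181708] [555.31507481 156.65233901  23.591483  ] -159.79820722546506
```

```bash
python3 -m creep '{"delta_pos":[[0,0,0.004],[0,0,0.008],[0,0,0.012],[0,0,0.016],[0,0,0.02],[0,0,0.022],[0,0,0.022],[0,0,0.022],[0,0,0.022],[0,0,0.022]],"angular":[[0,0,0],[0,0,0],[0,0,0],[0,0,0],[0,0,0],[0,0,0],[0,0,0],[0,0,0],[0,0,0],[0,0,0]]}'
python3 - <<'E'
from h import *
T,s=tool(); print(s['wrist_force'],s['wrist_torque'],s['position'],np.degrees(np.arctan2(T[1,0],T[0,0]))); np.save('T8.npy',T)
j=T[:3,:3]@[-108.5,0,-41.1]+T[:3,3]; print('jaw',j)
im=viewer.grab_frame('side'); np.save('side9.npy',im); show(im,'side9d',190,205,250,250,12)
E
```

```text
time_s: 19.65
position: [555.4, 156.7, 18.3]
ee_rot: [0.0, -0.175, 0.985, 0.0]
wrist_force: [0.2, -1.3, -3.3]
opening: 16.0
[ 0.24138969 -1.30831977 -3.28151075] [-0.02943769  0.08259393 -0.00440248] [555.41583102 156.67986428  18.27501754] -159.7982512918423
jaw [657.24009258 194.14306489  59.38205293]
```

View pics/side9d.png

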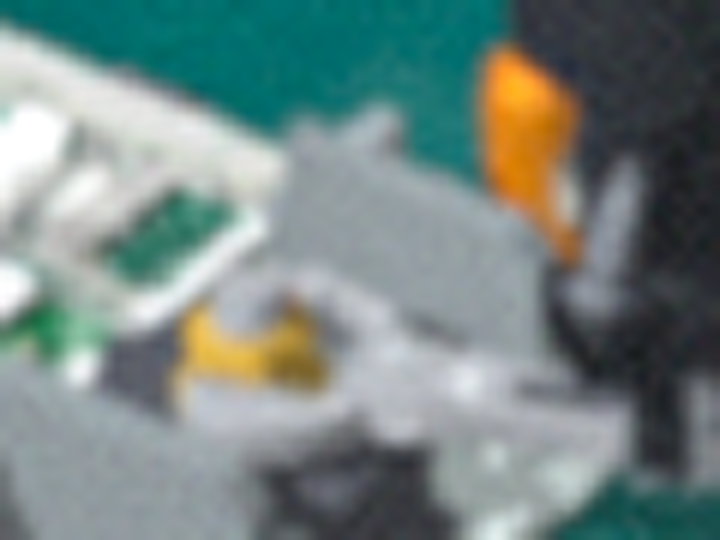

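```bash
python3 -m creep '{"delta_pos":[[0,0.015,0.002],[-0.001,0.0306,0.004],[-0.004,0.0609,0.004],[-0.011,0.0986,0.004],[-0.0198,0.1283,0.004],[-0.0301,0.1641,0.004],[-0.041,0.1851,0.004],[-0.0513,0.2056,0.004],[-0.0587,0.219,0.004],[-0.0587,0.219,0.004]],"angular":[[0,0,0.011],[0,0,0.0222],[0,0,0.0444],[0,0,0.0722],[0,0,0.0944],[0,0,0.1222],[0,0,0.1389],[0,0,0.1556],[0,0,0.1667],[0,0,0.1667]]}'
python3 - <<'E'
from h import *
T,s=tool(); print(s['wrist_force'],s['wrist_torque'],s['position'],np.degrees(np.arctan2(T[1,0],T[0,0])))
j=T[:3,:3]@[-108.5,0,-41.1]+T[:3,3]; print('jaw',j)
E
```

```text
time_s: 20.95
position: [550.1, 213.6, 17.2]
ee_rot: [-0.0, 0.085, 0.996, 0.0]
wrist_force: [-0.2, 0.7, -4.1]
opening: 16.4
[-0.18079579  0.74998248 -4.06579646] [0.4287215  0.19603064 0.23980752] [550.13620211 213.56775706  17.15748786] 170.25791725902835
jaw [657.08299332 195.1886165   58.21903972]
```

```bash
python3 -m creep '{"delta_pos":[[-0.0006,0.0229,0],[-0.0024,0.0458,0],[-0.0054,0.0685,0],[-0.0096,0.0911,0],[-0.0149,0.1134,0],[-0.0214,0.1353,0],[-0.0264,0.1498,0],[-0.0291,0.157,0],[-0.0291,0.157,0],[-0.0291,0.157,0]],"angular":[[0,0,0.0167],[0,0,0.0333],[0,0,0.05],[0,0,0.0667],[0,0,0.0833],[0,0,0.1],[0,0,0.1111],[0,0,0.1167],[0,0,0.1167],[0,0,0.1167]]}'
python3 - <<'E'
from h import *
T,s=tool(); print(s['wrist_force'],s['wrist_torque'],s['position'],np.degrees(np.arctan2(T[1,0],T[0,0])))
j=T[:3,:3]@[-108.5,0,-41.1]+T[:3,3]; print('jaw',j)
im=viewer.grab_frame('top'); np.save('top10.npy',im); show(im,'top10',160,110,270,200,6.5)
im=viewer.grab_frame('side'); np.save('side10.npy',im); show(im,'side10d',170,205,250,255,9)
E
```

```text
time_s: 22.2
position: [563.9, 251.5, 17.3]
ee_rot: [-0.0, 0.265, 0.964, 0.001]
wrist_force: [-2.0, 5.1, -3.3]
opening: 15.6
[-2.03330184  5.10130204 -3.3399898 ] [1.18802386 0.39884684 0.59851072] [563.85563042 251.47564921  17.25291522] 149.30730093679014
jaw [657.17680421 196.01944254  58.20688528]
```

View pics/top10.png

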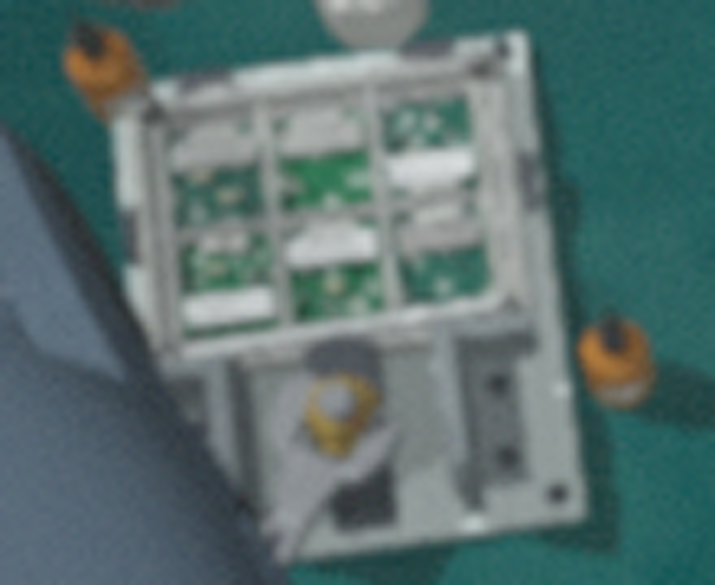

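View pics/side10d.png

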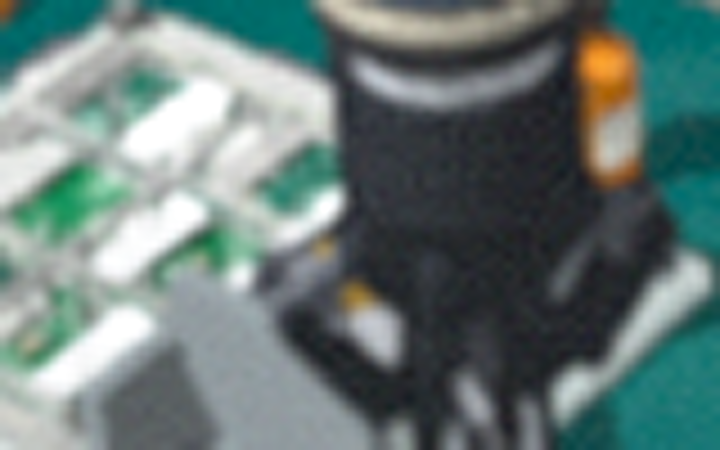

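```bash
python3 -m creep '{"delta_pos":[[-0.0004,-0.0191,0],[-0.0004,-0.0191,-0.01],[-0.0004,-0.0191,-0.03],[-0.0004,-0.0191,-0.05],[-0.0004,-0.0191,-0.075],[-0.0004,-0.0191,-0.1],[-0.0004,-0.0191,-0.116],[-0.0004,-0.0191,-0.116],[-0.0004,-0.0191,-0.116],[-0.0004,-0.0191,-0.116]],"angular":[[0,0,-0.0139],[0,0,-0.0139],[0,0,-0.0139],[0,0,-0.0139],[0,0,-0.0139],[0,0,-0.0139],[0,0,-0.0139],[0,0,-0.0139],[0,0,-0.0139],[0,0,-0.0139]]}'
python3 - <<'E'
from h import *
T,s=tool(); print(s['wrist_force'],s['wrist_torque'],s['position'],np.degrees(np.arctan2(T[1,0],T[0,0])))
j=T[:3,:3]@[-108.5,0,-41.1]+T[:3,3]; print('jaw',j); np.save('T11.npy',T)
im=viewer.grab_frame('top'); np.save('top11.npy',im); show(im,'top11',185,145,235,195,12)
im=viewer.grab_frame('wrist'); np.save('w11.npy',im); cv2.imwrite('pics/w11.png',im[:,:,::-1])
E
```

```text
time_s: 23.55
position: [561.6, 246.3, 46.0]
ee_rot: [-0.0, 0.245, 0.97, -0.0]
wrist_force: [0.1, 0.3, -3.3]
opening: 15.9
[ 0.12315119  0.2848335  -3.31506592] [ 0.09243082  0.10067273 -0.02706986] [561.55596226 246.29073997  45.97319883] 151.68784434272024
jaw [657.09750244 194.8385215   87.03343891]
```

View pics/top11.png

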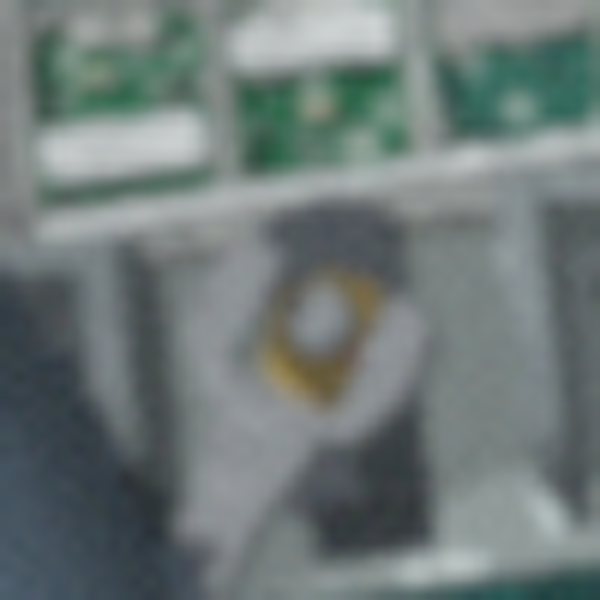

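View pics/w11.png

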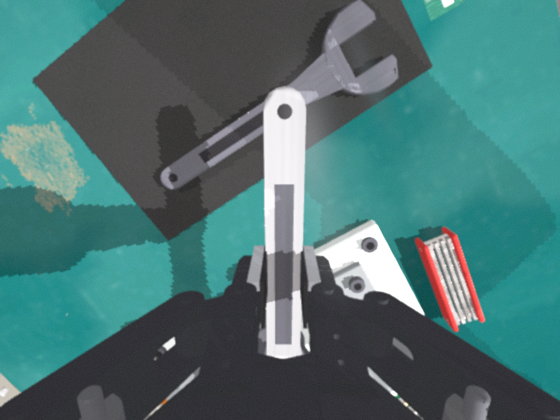

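```bash
python3 -m creep '{"delta_pos":[[-0.0006,-0.0229,0],[-0.0067,-0.0761,0],[-0.0214,-0.1353,0],[-0.0477,-0.1988,0],[-0.0837,-0.2574,0],[-0.1283,-0.3097,0],[-0.1744,-0.3498,0],[-0.2059,-0.3714,0],[-0.2257,-0.3831,0],[-0.2257,-0.3831,0]],"angular":[[0,0,-0.0167],[0,0,-0.0556],[0,0,-0.1],[0,0,-0.15],[0,0,-0.2],[0,0,-0.25],[0,0,-0.2944],[0,0,-0.3222],[0,0,-0.3389],[0,0,-0.3389]]}'
python3 - <<'E'
from h import *
T,s=tool(); print(s['wrist_force'],s['wrist_torque'],s['position'],np.degrees(np.arctan2(T[1,0],T[0,0])))
j=T[:3,:3]@[-108.5,0,-41.1]+T[:3,3]; print('jaw',j); np.save('T12.npy',T)
im=viewer.grab_frame('side'); np.save('side12.npy',im); show(im,'side12d',180,205,240,250,12)
E
```

```text
time_s: 24.9
position: [566.1, 135.0, 46.2]
ee_rot: [-0.0, -0.281, 0.96, -0.0]
wrist_force: [0.2, 0.3, -3.3]
opening: 16.0
[ 0.24001295  0.30513426 -3.29673861] [-0.03593122  0.11971603 -0.00456452] [566.12302412 134.99210149  46.15269112] -147.36620311093426
jaw [657.49853035 193.50478498  87.24092219]
```

View pics/side12d.png

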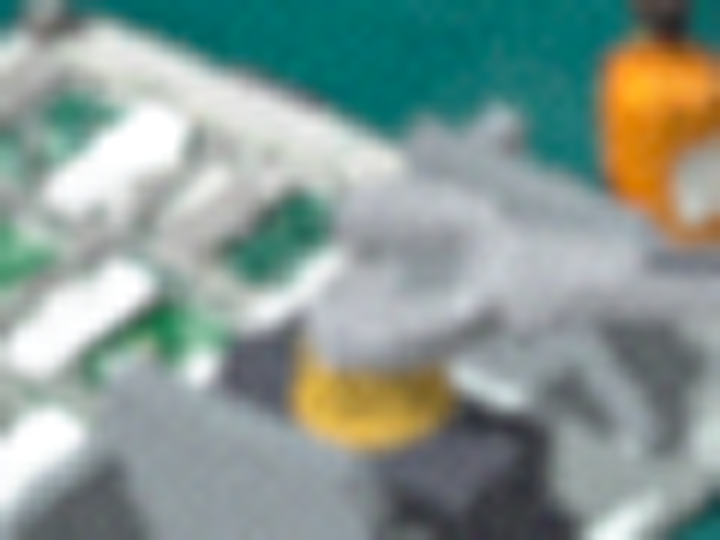

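```bash
python3 -m creep '{"delta_pos":[[0,0.0025,0.01],[0,0.0025,0.025],[0,0.0025,0.04],[0,0.0025,0.055],[0,0.0025,0.07],[0,0.0025,0.085],[0,0.0025,0.1],[0,0.0025,0.11],[0,0.0025,0.114],[0,0.0025,0.114]],"angular":[[0,0,0],[0,0,0],[0,0,0],[0,0,0],[0,0,0],[0,0,0],[0,0,0],[0,0,0],[0,0,0],[0,0,0]]}'
python3 - <<'E'
from h import *
T,s=tool(); print(s['wrist_force'],s['wrist_torque'],s['position'],np.degrees(np.arctan2(T[1,0],T[0,0])))
j=T[:3,:3]@[-108.5,0,-41.1]+T[:3,3]; print('jaw',j)
E
```

```text
time_s: 26.2
position: [566.1, 135.8, 17.9]
ee_rot: [0.0, -0.281, 0.96, -0.0]
wrist_force: [1.5, -4.6, 1.0]
opening: 16.3
[ 1.47807543 -4.58002295  1.00053439] [-0.72710497 -0.87152764 -0.46902774] [566.06024201 135.82975797  17.94136084] -147.31627472396949
jaw [657.35206126 194.41733551  59.1088176 ]
```

```bash
python3 - <<'E'
from h import *
im=viewer.grab_frame('side'); np.save('side13.npy',im); show(im,'side13d',180,205,240,250,12)
im=viewer.grab_frame('wrist'); np.save('w13.npy',im); print()
g=cv2.cvtColor(im,cv2.COLOR_RGB2GRAY); show(im,'w13c',245,75,325,235,3)
E
```

```text
(no output)
```

View pics/side13d.png

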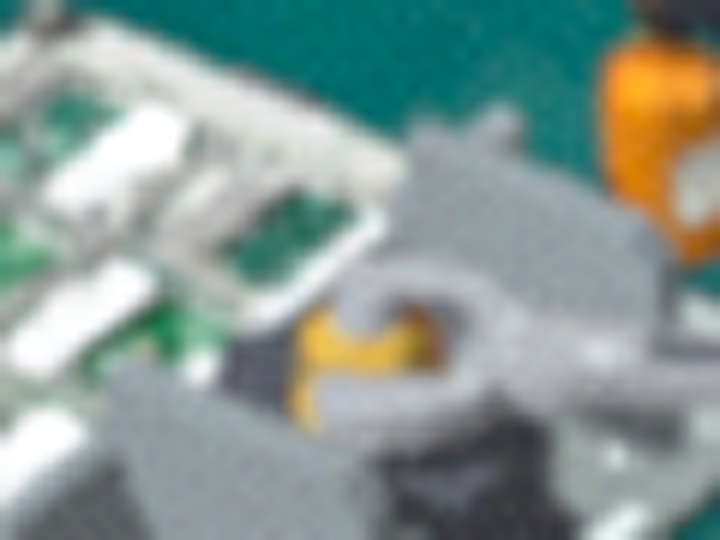

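View pics/w13c.png

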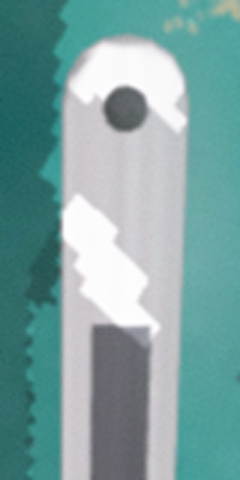

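```bash
python3 -m creep '{"delta_pos":[[-0.0006,0.0229,0],[-0.0033,0.0534,0],[-0.008,0.0836,0],[-0.0149,0.1134,0],[-0.0239,0.1426,0],[-0.0348,0.1711,0],[-0.0477,0.1988,0],[-0.0587,0.219,0],[-0.0707,0.2386,0],[-0.0707,0.2386,0]],"angular":[[0,0,0.0167],[0,0,0.0389],[0,0,0.0611],[0,0,0.0833],[0,0,0.1056],[0,0,0.1278],[0,0,0.15],[0,0,0.1667],[0,0,0.1833],[0,0,0.1833]]}'
python3 - <<'E'
from h import *
T,s=tool(); print(s['wrist_force'],s['wrist_torque'],s['position'],np.degrees(np.arctan2(T[1,0],T[0,0])))
j=T[:3,:3]@[-108.5,0,-41.1]+T[:3,3]; print('jaw',j)
E
```

```text
time_s: 27.55
position: [549.3, 196.4, 18.1]
ee_rot: [0.001, 0.002, 1.0, 0.0]
wrist_force: [4.7, -2.8, -0.3]
opening: 16.1
[ 4.72357443 -2.79632458 -0.27745647] [-0.47351669 -1.34719388 -0.09770165] [549.25671686 196.38598926  18.07253776] 179.71929659735895
jaw [657.68416025 195.82743903  59.35979417]
```

```bash
python3 -m creep '{"delta_pos":[[-0.0006,0.0229,0],[-0.0033,0.0534,0],[-0.008,0.0836,0],[-0.0149,0.1134,0],[-0.0239,0.1426,0],[-0.0348,0.1711,0],[-0.0477,0.1988,0],[-0.0587,0.219,0],[-0.0626,0.2256,0],[-0.0626,0.2256,0]],"angular":[[0,0,0.0167],[0,0,0.0389],[0,0,0.0611],[0,0,0.0833],[0,0,0.1056],[0,0,0.1278],[0,0,0.15],[0,0,0.1667],[0,0,0.1722],[0,0,0.1722]]}'
python3 - <<'E'
from h import *
T,s=tool(); print(s['wrist_force'],s['wrist_torque'],s['position'],np.degrees(np.arctan2(T[1,0],T[0,0])))
j=T[:3,:3]@[-108.5,0,-41.1]+T[:3,3]; print('jaw',j)
im=viewer.grab_frame('top'); np.save('top14.npy',im); show(im,'top14',185,145,235,195,12)
E
```

```text
time_s: 28.8
position: [565.1, 252.8, 18.0]
ee_rot: [0.001, 0.269, 0.963, 0.001]
wrist_force: [5.2, -0.2, -0.4]
opening: 16.2
[ 5.15649097 -0.17927046 -0.38873849] [-0.21701269 -1.3350168   0.37206117] [565.11739806 252.79256961  18.01783155] 148.7910080173337
jaw [657.85376742 196.53312468  59.20400221]
```

View pics/top14.png

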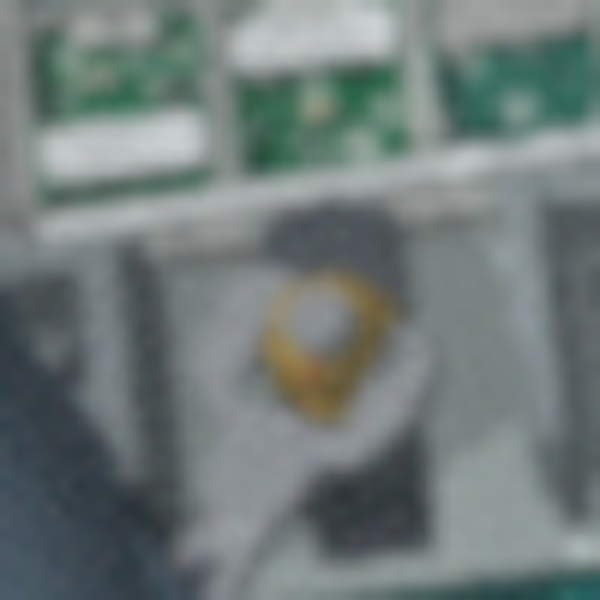

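```bash
python3 -m creep '{"delta_pos":[[-0.0004,-0.0191,0],[-0.0004,-0.0191,-0.01],[-0.0004,-0.0191,-0.03],[-0.0004,-0.0191,-0.05],[-0.0004,-0.0191,-0.075],[-0.0004,-0.0191,-0.1],[-0.0004,-0.0191,-0.114],[-0.0004,-0.0191,-0.114],[-0.0004,-0.0191,-0.114],[-0.0004,-0.0191,-0.114]],"angular":[[0,0,-0.0139],[0,0,-0.0139],[0,0,-0.0139],[0,0,-0.0139],[0,0,-0.0139],[0,0,-0.0139],[0,0,-0.0139],[0,0,-0.0139],[0,0,-0.0139],[0,0,-0.0139]]}'
python3 -m creep '{"delta_pos":[[-0.0006,-0.0229,0],[-0.0067,-0.0761,0],[-0.0214,-0.1353,0],[-0.0477,-0.1988,0],[-0.0837,-0.2574,0],[-0.1283,-0.3097,0],[-0.1744,-0.3498,0],[-0.2059,-0.3714,0],[-0.2358,-0.3885,0],[-0.2358,-0.3885,0]],"angular":[[0,0,-0.0167],[0,0,-0.0556],[0,0,-0.1],[0,0,-0.15],[0,0,-0.2],[0,0,-0.25],[0,0,-0.2944],[0,0,-0.3222],[0,0,-0.3472],[0,0,-0.3472]]}'
python3 - <<'E'
from h import *
T,s=tool(); print(s['wrist_force'],s['wrist_torque'],s['position'],np.degrees(np.arctan2(T[1,0],T[0,0])))
j=T[:3,:3]@[-108.5,0,-41.1]+T[:3,3]; print('jaw',j)
a=-T[:3,0];e=j[:2]-[658.5,195]; print('fwd',e@a[:2],'toolY',e@T[:2,1])
E
```

```text
time_s: 30.1
position: [561.7, 247.7, 46.0]
ee_rot: [-0.0, 0.249, 0.969, -0.0]
wrist_force: [0.7, -0.4, -4.3]
opening: 15.9
time_s: 31.35
position: [566.9, 133.8, 46.1]
ee_rot: [-0.0, -0.289, 0.957, -0.0]
wrist_force: [0.4, -0.1, -4.1]
opening: 16.0
[ 0.44604351 -0.07904512 -4.14377815] [ 0.01081338  0.09200645 -0.04683699] [566.8927289  133.84162714  46.08122372] -146.37180800361568
jaw [657.24200198 193.93260343  87.16094404]
fwd -1.6385961957881274 toolY -0.19208557388521744
```

```bash
python3 -m creep '{"delta_pos":[[0,0.001,0.01],[0,0.001,0.025],[0,0.001,0.04],[0,0.001,0.055],[0,0.001,0.07],[0,0.001,0.085],[0,0.001,0.1],[0,0.001,0.11],[0,0.001,0.115],[0,0.001,0.115]],"angular":[[0,0,0],[0,0,0],[0,0,0],[0,0,0],[0,0,0],[0,0,0],[0,0,0],[0,0,0],[0,0,0],[0,0,0]]}'
python3 - <<'E'
from h import *
T,s=tool(); print(s['wrist_force'],s['wrist_torque'],s['position'],np.degrees(np.arctan2(T[1,0],T[0,0])))
im=viewer.grab_frame('side'); np.save('side15.npy',im); show(im,'side15d',180,205,240,250,12)
E
```

```text
time_s: 32.6
position: [566.9, 134.4, 17.6]
ee_rot: [0.0, -0.29, 0.957, -0.0]
wrist_force: [3.1, -4.1, -0.6]
opening: 15.9
[ 3.07597043 -4.10465835 -0.58054914] [-0.86379619 -0.72431163 -0.59178692] [566.89967461 134.35008817  17.56569561] -146.3156434780773
```

View pics/side15d.png

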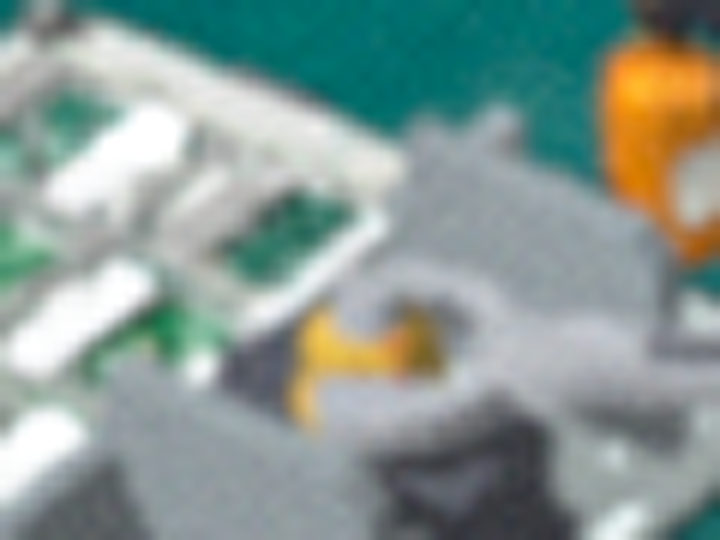

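```bash
python3 -m creep '{"delta_pos":[[-0.0006,0.0229,0],[-0.0033,0.0534,0],[-0.0067,0.0761,0],[-0.0096,0.0911,0],[-0.0149,0.1134,0],[-0.0201,0.1312,0],[-0.0264,0.1498,0],[-0.0319,0.1641,0],[-0.0348,0.1711,0],[-0.0348,0.1711,0]],"angular":[[0,0,0.0167],[0,0,0.0389],[0,0,0.0556],[0,0,0.0667],[0,0,0.0833],[0,0,0.0967],[0,0,0.1111],[0,0,0.1222],[0,0,0.1278],[0,0,0.1278]]}'
python3 - <<'E'
from h import *
T,s=tool(); print(s['wrist_force'],s['wrist_torque'],s['position'],np.degrees(np.arctan2(T[1,0],T[0,0])))
j=T[:3,:3]@[-108.5,0,-41.1]+T[:3,3]; print('jaw',j)
E
```

```text
time_s: 33.9
position: [551.3, 174.2, 17.8]
ee_rot: [0.001, -0.093, 0.996, -0.001]
wrist_force: [7.0, -8.5, -2.0]
opening: 16.0
[ 7.02873653 -8.53678685 -1.95404292] [-1.72777994 -1.46164923  0.18177607] [551.3056834  174.15576141  17.79638245] -169.29348712419613
jaw [657.82677387 194.38380437  59.09460957]
```

```bash
python3 -m creep '{"delta_pos":[[-0.0003,0.0153,0],[-0.0011,0.0306,0],[-0.0024,0.0458,0],[-0.0043,0.061,0],[-0.0067,0.0761,0],[-0.0096,0.0911,0],[-0.0096,0.0911,0],[-0.0096,0.0911,0],[-0.0096,0.0911,0],[-0.0096,0.0911,0]],"angular":[[0,0,0.0111],[0,0,0.0222],[0,0,0.0333],[0,0,0.0444],[0,0,0.0556],[0,0,0.0667],[0,0,0.0667],[0,0,0.0667],[0,0,0.0667],[0,0,0.0667]]}'
python3 - <<'E'
from h import *
T,s=tool(); print(s['wrist_force'],s['wrist_torque'],s['position'],np.degrees(np.arctan2(T[1,0],T[0,0])))
j=T[:3,:3]@[-108.5,0,-41.1]+T[:3,3]; print('jaw',j)
im=viewer.grab_frame('wrist'); show(im,'w16c',245,75,325,235,3)
E
```

```text
time_s: 35.15
position: [548.0, 197.9, 17.5]
ee_rot: [-0.0, 0.011, 1.0, 0.0]
wrist_force: [-0.1, -0.6, -0.4]
opening: 16.1
[-0.06531116 -0.56541668 -0.4016929 ] [ 0.05559648 -0.12991376  0.02454851] [547.96578353 197.93396444  17.45865129] 178.72026552333818
jaw [656.46065253 195.48768692  58.49935216]
```

View pics/w16c.png

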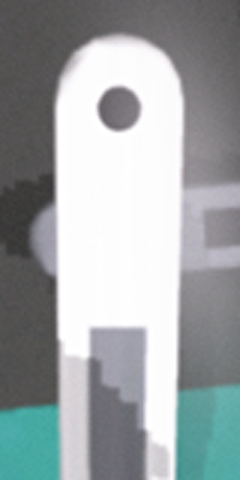

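```bash
python3 - <<'E'
from h import *
im=viewer.grab_frame('side'); np.save('side16.npy',im); show(im,'side16d',180,205,240,250,12)
im=viewer.grab_frame('top'); np.save('top16.npy',im); show(im,'top16',185,145,235,195,12)
E
```

```text
(no output)
```

View pics/side16d.png

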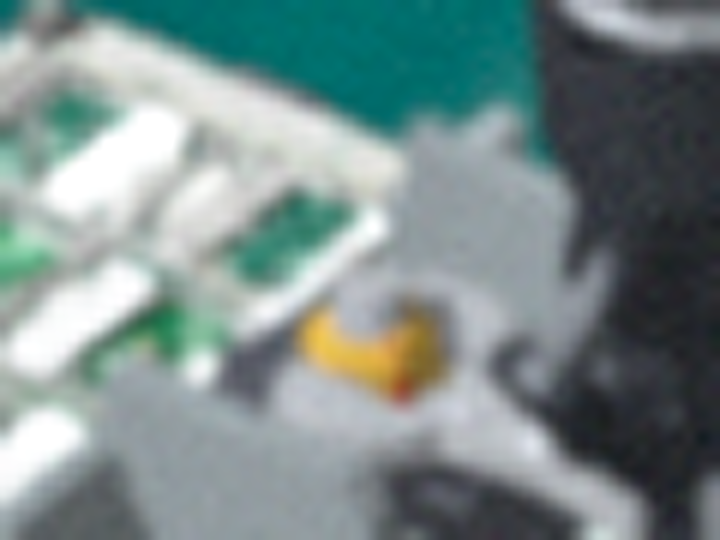

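View pics/top16.png

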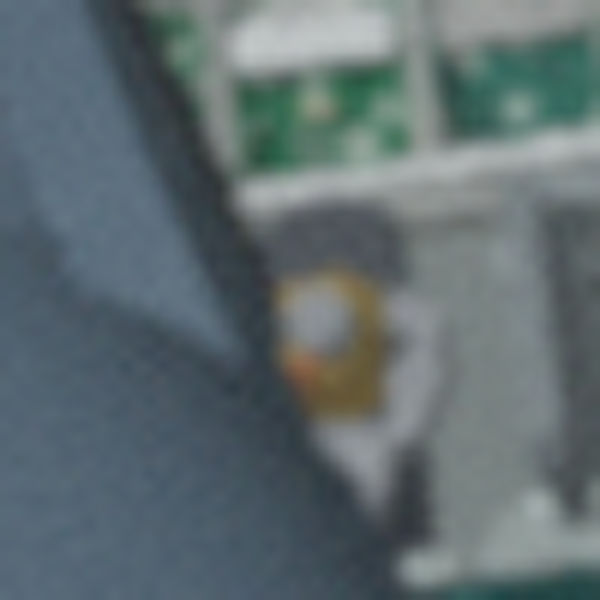

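```bash
python3 - <<'E'
from h import *
N=np.array([658.5,195])
def c(h,r,z): 
    u=proj('side',[*(N+r*np.array([np.cos(np.radians(h)),np.sin(np.radians(h))])),z]); return ((u-[.7,.6]-[180,205]+.5)*12).round(0)
def t(h,r,z): 
    u=proj('top',[*(N+r*np.array([np.cos(np.radians(h)),np.sin(np.radians(h))])),z]); return ((u-[185,145]+.5)*12).round(0)
for h in (120,130,140,150,160,170,180,190,200,210): print(h,c(h,15.5,71),c(h,17.3,66),c(h,17.3,60),'top',t(h,15.5,71),t(h,17.3,62))
for n in ('side9','side13','side15','side16'):
    im=np.load(n+'.npy').astype(int); sub=im[205:250,180:240]; red=(sub[:,:,0]-sub[:,:,1]>70)&(sub[:,:,2]<90)
    ys,xs=np.nonzero(red); w=(sub[:,:,0]-sub[:,:,1])[ys,xs]; print(n,[(int((x+.5)*12),int((y+.5)*12),int(k)) for x,y,k in zip(xs,ys,w)])
for n in ('top0','top10','top11','top14','top16'):
    im=cv2.imread('pics/top0.png')[:,:,::-1] if n=='top0' else np.load(n+'.npy'); im=im.astype(int)
    sub=im[165:185,200:225]; d=(sub[:,:,0]-sub[:,:,1]); i=np.argsort(d.ravel())[-4:]; print(n,[(int((k%25+15.5)*12),int((k//25+20.5)*12),int(d.ravel()[k])) for k in i])
E
```

```text
120 [352. 362.] [352. 383.] [354. 401.] top [279. 364.] [280. 377.]
130 [363. 362.] [365. 383.] [366. 401.] top [286. 371.] [287. 385.]
140 [374. 361.] [377. 381.] [378. 400.] top [293. 377.] [296. 392.]
150 [385. 359.] [389. 379.] [390. 398.] top [302. 382.] [305. 397.]
160 [395. 356.] [400. 375.] [402. 394.] top [311. 385.] [315. 400.]
170 [404. 351.] [410. 370.] [412. 389.] top [321. 386.] [326. 402.]
180 [412. 346.] [419. 364.] [420. 383.] top [331. 386.] [337. 402.]
190 [418. 340.] [426. 358.] [428. 376.] top [341. 384.] [348. 400.]
200 [423. 334.] [431. 351.] [433. 369.] top [350. 381.] [359. 396.]
210 [426. 327.] [435. 343.] [436. 362.] top [359. 376.] [368. 390.]
side9 [(618, 66, 83), (630, 66, 97), (642, 66, 83), (618, 78, 97), (630, 78, 86), (642, 78, 88), (654, 78, 94), (618, 90, 93), (630, 90, 82), (642, 90, 76), (654, 90, 89), (666, 90, 86), (618, 102, 95), (630, 102, 85), (642, 102, 83), (654, 102, 90), (666, 102, 90), (618, 114, 96), (630, 114, 94), (642, 114, 87), (654, 114, 89), (666, 114, 82), (678, 114, 71), (618, 126, 89), (630, 126, 89), (642, 126, 89), (654, 126
[... 2305 characters left out ...]
 (654, 138, 82), (666, 138, 76), (618, 150, 86), (630, 150, 93), (642, 150, 87), (654, 150, 84), (666, 150, 74), (618, 162, 83), (630, 162, 91), (642, 162, 84), (654, 162, 80), (618, 174, 77), (630, 174, 91), (642, 174, 89), (654, 174, 83), (630, 186, 91), (642, 186, 89), (654, 186, 87), (642, 198, 79), (654, 198, 84), (702, 246, 71)]
side16 []
top0 [(282, 354, 20), (390, 342, 20), (378, 342, 20), (378, 330, 23)]
top10 [(306, 378, 18), (354, 354, 18), (366, 354, 19), (294, 366, 20)]
top11 [(306, 378, 14), (294, 378, 15), (366, 294, 15), (282, 366, 16)]
top14 [(318, 366, 25), (318, 378, 26), (306, 366, 27), (306, 378, 28)]
top16 [(318, 366, 26), (294, 366, 28), (306, 378, 31), (306, 366, 34)]
```

```bash
python3 - <<'E'
from h import *
rows=[]
for n in ('side15','side16'):
    im=np.load(n+'.npy'); c=im[225:243,198:222,::-1]; rows.append(cv2.resize(c,None,fx=16,fy=16,interpolation=cv2.INTER_LANCZOS4))
r1=np.hstack(rows); rows=[]
for n in ('top14','top16'):
    im=np.load(n+'.npy'); c=im[164:182,200:224,::-1]; rows.append(cv2.resize(c,None,fx=16,fy=16,interpolation=cv2.INTER_LANCZOS4))
cv2.imwrite('pics/cmp.png',np.vstack([r1,np.hstack(rows)]))
E
```

```text
(no output)
```

View pics/cmp.png

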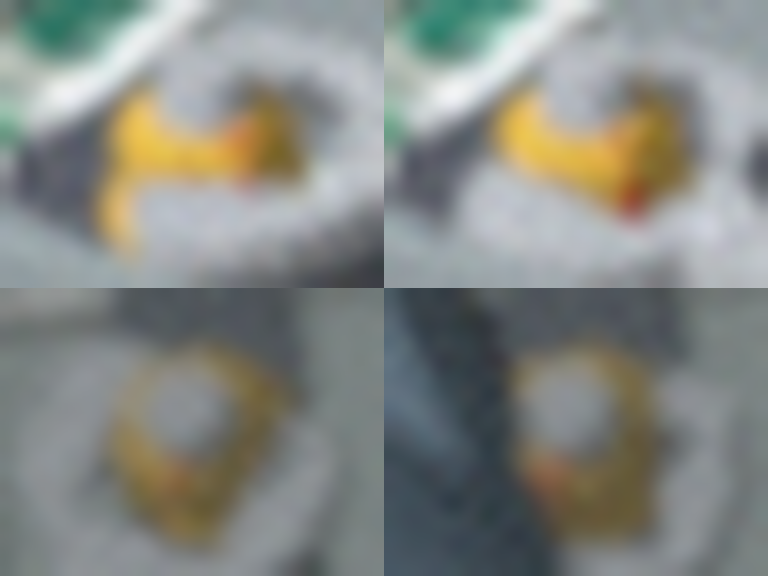

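```bash
python3 - <<'E'
from h import *
T,s=tool(); print(s['position'],s['wrist_force'],s['wrist_torque'])
def P(n,a,y,z): return proj(n,T[:3,:3]@np.array([1.5-a,y,-41.1-z])+T[:3,3])
for up in (-3,0,6,14,20):
    print(up)
    for nm,a,y in (('thr+',91,15.8),('thr-',91,-15.8),('tip+',127,18),('tip-',127,-18),('out+',110,32),('out-',110,-32)):
        u=P('side',a,y,6+up)-[.7,.6]; v=P('top',a,y,6+up)
        print('  ',nm,((u-[198,225]+.5)*16).round(0),((v-[200,164]+.5)*16).round(0))
E
```

```text
[547.97158656 197.8701771   17.42880459] [-0.23141778  0.8075679  -1.24950367] [ 0.20586045 -0.01674137  0.01056922]
-3
   thr+ [227. 238.] [130. 257.]
   thr- [341. 151.] [284. 244.]
   tip+ [ 75. 170.] [112.  89.]
   tip- [207.  74.] [286.  75.]
   out+ [ 91. 243.] [ 47. 174.]
   out- [323.  71.] [359. 148.]
0
   thr+ [226. 225.] [127. 253.]
   thr- [340. 139.] [282. 240.]
   tip+ [ 74. 157.] [109.  85.]
   tip- [205.  61.] [284.  70.]
   out+ [ 89. 231.] [ 44. 170.]
   out- [322.  58.] [356. 144.]
6
   thr+ [223. 200.] [121. 245.]
   thr- [338. 114.] [277. 232.]
   tip+ [ 72. 132.] [103.  76.]
   tip- [203.  37.] [279.  62.]
   out+ [ 87. 205.] [ 38. 162.]
   out- [320.  33.] [352. 135.]
14
   thr+ [220. 166.] [114. 234.]
   thr- [336.  80.] [270. 221.]
   tip+ [68. 99.] [95. 65.]
   tip- [200.   3.] [272.  50.]
   out+ [ 83. 172.] [ 30. 151.]
   out- [318.  -0.] [346. 124.]
20
   thr+ [218. 141.] [108. 226.]
   thr- [334.  55.] [265. 213.]
   tip+ [65. 73.] [89. 56.]
   tip- [198. -22.] [267.  41.]
   out+ [ 81. 146.] [ 24. 142.]
   out- [316. -25.] [341. 116.]
```

```bash
python3 -m creep '{"delta_pos":[[0,0,-0.03],[0,0,-0.065],[0,0,-0.1],[0,0,-0.116],[-0.0013,-0.0343,-0.116],[-0.0096,-0.0911,-0.116],[-0.0264,-0.1498,-0.116],[-0.0513,-0.2056,-0.116],[-0.0792,-0.2512,-0.116],[-0.0792,-0.2512,-0.116]],"angular":[[0,0,0],[0,0,0],[0,0,0],[0,0,0],[0,0,-0.025],[0,0,-0.0667],[0,0,-0.1111],[0,0,-0.1556],[0,0,-0.1944],[0,0,-0.1944]]}'
python3 - <<'E'
from h import *
T,s=tool(); print(s['wrist_force'],s['wrist_torque'],s['position'],np.degrees(np.arctan2(T[1,0],T[0,0])))
j=T[:3,:3]@[-108.5,0,-41.1]+T[:3,3]; print('jaw',j)
a=-T[:3,0];e=j[:2]-[658.5,195]; print('fwd',e@a[:2],'toolY',e@T[:2,1])
im=viewer.grab_frame('side'); np.save('side17.npy',im); show(im,'side17',198,220,223,245,20)
E
```

```text
time_s: 36.55
position: [569.4, 134.4, 46.9]
ee_rot: [0.002, -0.29, 0.957, 0.0]
wrist_force: [9.9, 3.1, -9.9]
opening: 16.3
[ 9.88818919  3.11009112 -9.85301525] [ 0.34114133 -1.83504434 -0.1271137 ] [569.42662923 134.43623693  46.889222  ] -146.28490925803922
jaw [659.51774004 194.60878638  88.41410665]
fwd 0.6294110159198579 toolY -0.8903216859231475
```

View pics/side17.png

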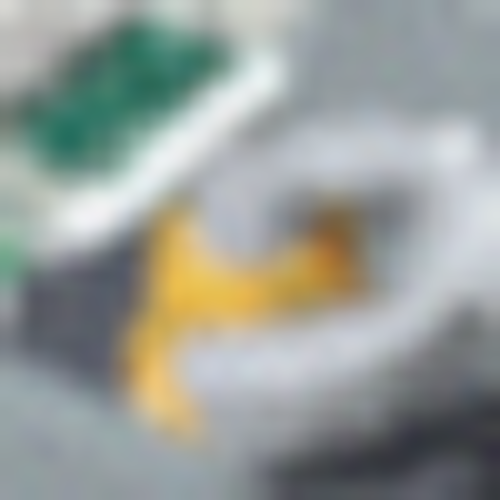

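```bash
python3 - <<'E'
from h import *
im=np.load('side17.npy'); show(im,'side17b',185,195,265,255,9)
im=viewer.grab_frame('wrist'); np.save('w17.npy',im); cv2.imwrite('pics/w17.png',im[:,:,::-1])
T,s=tool(); print(s['wrist_force'],s['wrist_torque'],s['position'],s['opening'])
E
```

```text
[ 9.94300451  1.94198466 -9.47334232] [ 0.21849504 -1.89353577 -0.17855186] [569.25763311 134.77219838  46.92611569] 15.762573903053106
```

View pics/side17b.png

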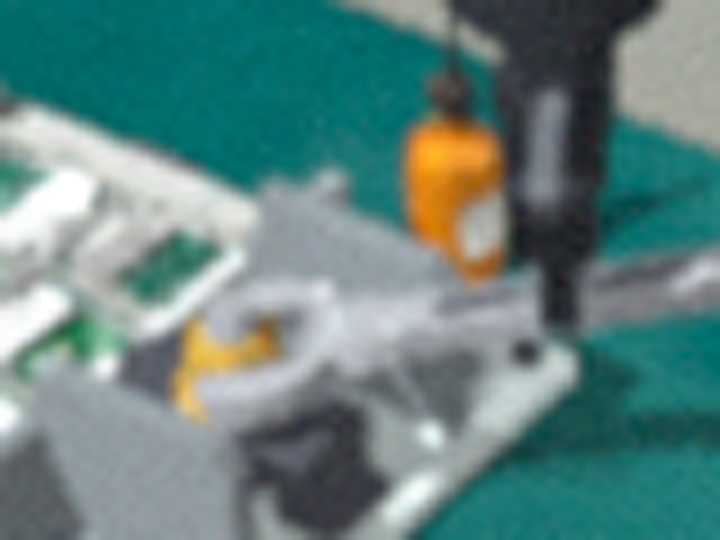

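View pics/w17.png

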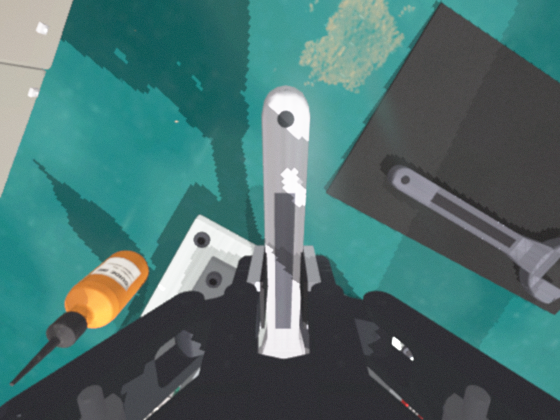

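```bash
python3 -m creep '{"delta_pos":[[0,0,0.01],[0,0,0.025],[0,0,0.04],[0,0,0.055],[0,0,0.07],[0,0,0.085],[0,0,0.1],[0,0,0.11],[0,0,0.116],[0,0,0.116]],"angular":[[0,0,0],[0,0,0],[0,0,0],[0,0,0],[0,0,0],[0,0,0],[0,0,0],[0,0,0],[0,0,0],[0,0,0]]}'
python3 - <<'E'
from h import *
T,s=tool(); print(s['wrist_force'],s['wrist_torque'],s['position'],np.degrees(np.arctan2(T[1,0],T[0,0])))
im=viewer.grab_frame('side'); np.save('side18.npy',im); show(im,'side18',185,205,255,255,9)
im=viewer.grab_frame('wrist'); np.save('w18.npy',im); show(im,'w18c',245,75,325,235,3)
E
```

```text
time_s: 37.9
position: [563.5, 133.1, 16.9]
ee_rot: [-0.003, -0.289, 0.957, -0.0]
wrist_force: [-7.0, -6.2, 3.5]
opening: 15.9
[-6.96087451 -6.23834351  3.48674994] [-1.12607338  1.05154897 -0.35188409] [563.52665871 133.09874354  16.88385051] -146.36910434720684
```

View pics/side18.png

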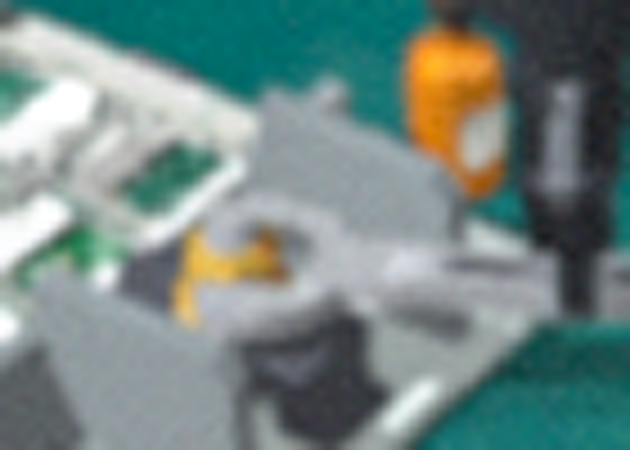

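View pics/w18c.png

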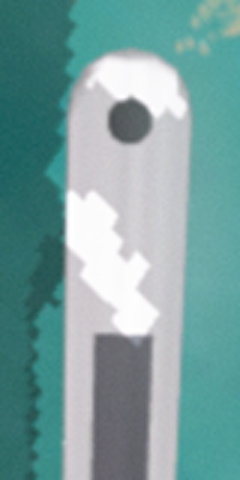

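```bash
python3 - <<'E'
from h import *
rows=[]
for n in ('side13','side15','side16','side17','side18'):
    im=np.load(n+'.npy'); c=im[222:244,202:222,::-1]; rows.append(cv2.resize(c,None,fx=13,fy=13,interpolation=cv2.INTER_LANCZOS4))
rows.append(np.zeros_like(rows[0]))
cv2.imwrite('pics/cmp2.png',np.vstack([np.hstack(rows[:3]),np.hstack(rows[3:])]))
N=np.array([658.5,195])
for h in (150,165,180,195,210):
    print(h,[((proj('side',[*(N+r*np.array([np.cos(np.radians(h)),np.sin(np.radians(h))])),z])-[.7,.6]-[202,222]+.5)*13).round(0) for r,z in ((15.5,71),(17.3,66),(17.3,60))])
E
```

```text
150 [array([131., 168.]), array([135., 189.]), array([137., 210.])]
165 [array([147., 162.]), array([153., 183.]), array([155., 203.])]
180 [array([160., 154.]), array([168., 174.]), array([169., 194.])]
195 [array([170., 144.]), array([179., 163.]), array([180., 183.])]
210 [array([176., 133.]), array([185., 151.]), array([187., 171.])]
```

View pics/cmp2.png

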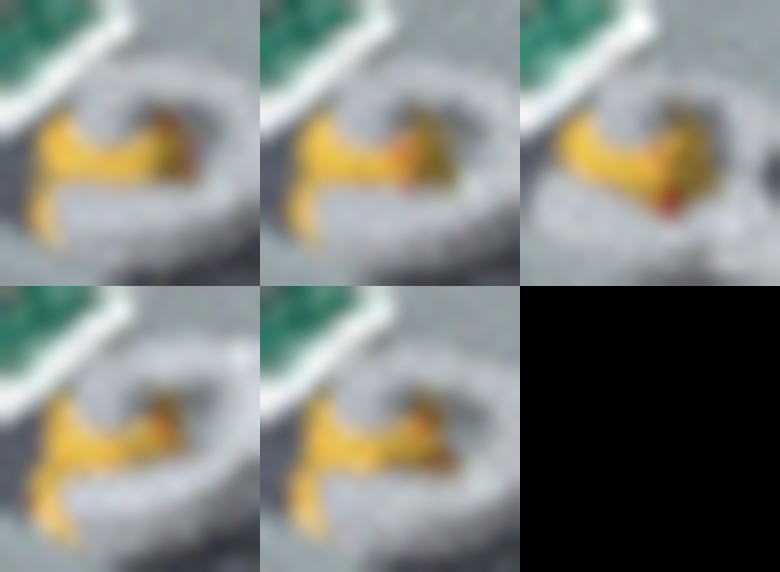

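```bash
python3 -m creep '{"delta_pos":[[0.006,0,-0.004],[0.012,0,-0.004],[0.0114,0.0235,-0.004],[0.0096,0.0471,-0.004],[0.0066,0.0704,-0.004],[0.0024,0.0936,-0.004],[-0.003,0.1165,-0.004],[-0.003,0.1165,-0.004],[-0.003,0.1165,-0.004],[-0.003,0.1165,-0.004]],"angular":[[0,0,0],[0,0,0],[0,0,0.0167],[0,0,0.0333],[0,0,0.05],[0,0,0.0667],[0,0,0.0833],[0,0,0.0833],[0,0,0.0833],[0,0,0.0833]]}'
python3 - <<'E'
from h import *
T,s=tool(); print(s['wrist_force'],s['wrist_torque'],s['position'],np.degrees(np.arctan2(T[1,0],T[0,0])))
im=viewer.grab_frame('side'); np.save('side19.npy',im); a=show(im,'side19',202,222,222,244,20)
im=viewer.grab_frame('top'); np.save('top19.npy',im); show(im,'top19',195,155,225,185,20)
E
```

```text
time_s: 39.25
position: [551.3, 159.3, 18.6]
ee_rot: [0.0, -0.163, 0.987, 0.0]
wrist_force: [0.7, -0.9, 0.1]
opening: 15.9
[ 0.71920929 -0.88402958  0.13350212] [ 0.03108744 -0.33343505 -0.09850974] [551.30840586 159.26720711  18.56124885] -161.26583406726039
```

View pics/side19.png

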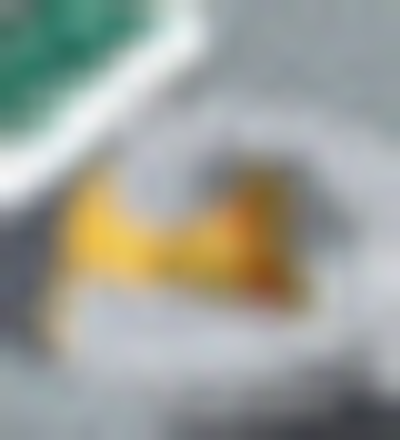

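View pics/top19.png

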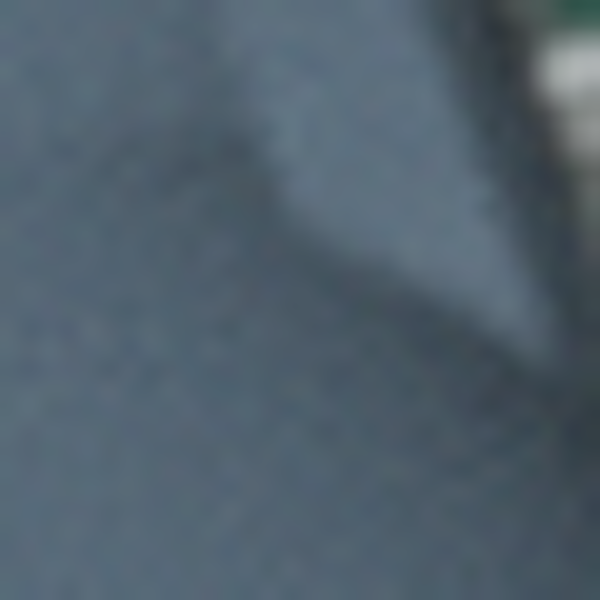

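```bash
python3 -m creep '{"delta_pos":[[-0.0006,0.0229,0],[-0.0033,0.0534,0],[-0.0067,0.0761,0],[-0.0096,0.0911,0],[-0.0149,0.1134,0],[-0.0201,0.1312,0],[-0.0264,0.1498,0],[-0.0264,0.1498,0],[-0.0264,0.1498,0],[-0.0264,0.1498,0]],"angular":[[0,0,0.0167],[0,0,0.0389],[0,0,0.0556],[0,0,0.0667],[0,0,0.0833],[0,0,0.0967],[0,0,0.1111],[0,0,0.1111],[0,0,0.1111],[0,0,0.1111]]}'
python3 - <<'E'
from h import *
T,s=tool(); print(s['wrist_force'],s['wrist_torque'],s['position'],np.degrees(np.arctan2(T[1,0],T[0,0])))
im=viewer.grab_frame('side'); np.save('side20.npy',im); a=show(im,'side20',202,222,222,244,20)
im=viewer.grab_frame('wrist'); np.save('w20.npy',im); show(im,'w20c',245,75,325,235,3)
E
```

```text
time_s: 40.6
position: [545.7, 197.1, 18.7]
ee_rot: [0.0, 0.011, 1.0, 0.001]
wrist_force: [1.9, 4.8, 0.4]
opening: 16.2
[1.8824527  4.77487504 0.42419504] [ 1.01443287 -0.63810556  0.55711366] [545.70539579 197.10460186  18.66361548] 178.74758300030257
```

View pics/side20.png

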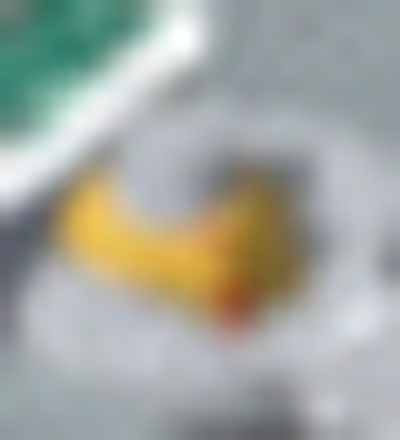

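View pics/w20c.png

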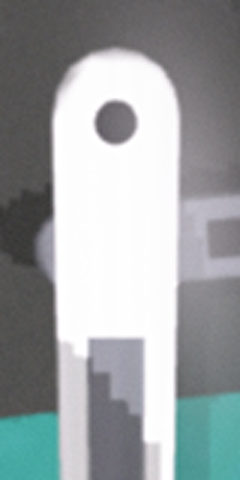

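```bash
python3 -m creep '{"delta_pos":[[-0.008,0.006,0],[-0.009,0.029,0],[-0.01,0.045,0],[-0.012,0.065,0],[-0.015,0.084,0],[-0.018,0.103,0],[-0.023,0.122,0],[-0.023,0.122,0],[-0.023,0.122,0],[-0.023,0.122,0]],"angular":[[0,0,0],[0,0,0.0167],[0,0,0.0278],[0,0,0.0417],[0,0,0.0556],[0,0,0.0694],[0,0,0.0833],[0,0,0.0833],[0,0,0.0833],[0,0,0.0833]]}'
cat >> h.py <<'E'
def nut(N=(658.5,195.5)):
    T,s=tool(); r=(np.array(N)-T[:2,3])/1000; F=s['wrist_force']; t=s['wrist_torque'][2]-(r[0]*F[1]-r[1]*F[0])
    h=np.degrees(np.arctan2(-T[1,0],-T[0,0])); j=T[:3,:3]@[-109.5,0,-41.1]+T[:3,3]
    print('t',s['time_s'],'F',F.round(1),'tauN',round(t,2),'head',round(h,1),'TCP',s['position'].round(1),'jaw',j.round(1),'op',round(s['opening'],1)); return T
E
python3 - <<'E'
from h import *
nut()
im=viewer.grab_frame('side'); np.save('side21.npy',im); a=show(im,'side21',202,222,222,244,20)
im=viewer.grab_frame('top'); np.save('top21.npy',im); show(im,'top21',195,155,225,185,20)
E
```

```text
time_s: 41.95
position: [551.2, 227.1, 18.2]
ee_rot: [-0.001, 0.141, 0.99, 0.0]
wrist_force: [-2.4, 4.5, -1.8]
opening: 15.9
t 41.95 F [-2.4  4.5 -1.8] tauN 0.04 head -16.3 TCP [551.2 227.1  18.2] jaw [656.3 196.4  59.2] op 15.9
```

View pics/side21.png

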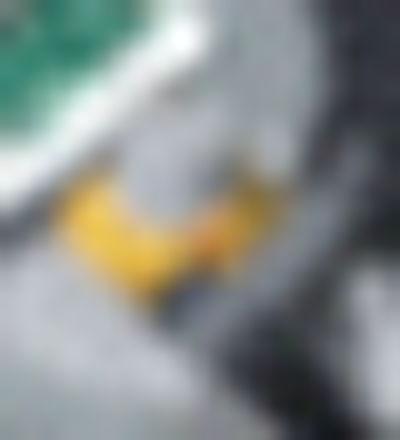

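View pics/top21.png

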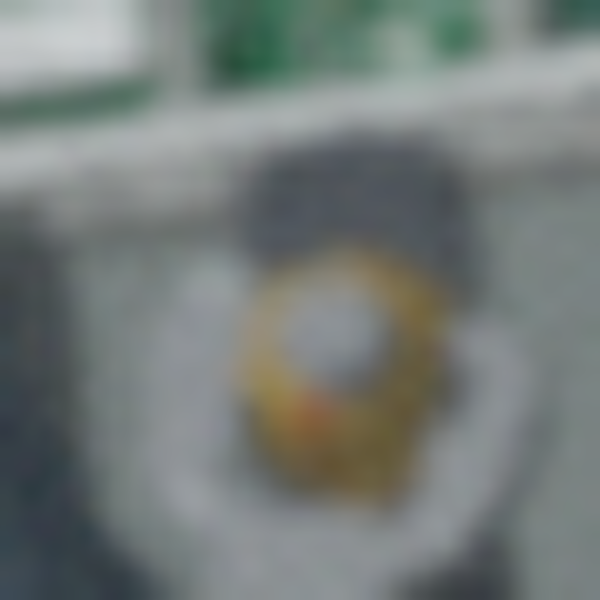

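```bash
python3 -m creep '{"delta_pos":[[0,0.004,0],[-0.0002,0.018,0],[-0.001,0.033,0],[-0.0024,0.049,0],[-0.004,0.065,0],[-0.0055,0.074,0],[-0.0055,0.074,0],[-0.0055,0.074,0],[-0.0055,0.074,0],[-0.0055,0.074,0]],"angular":[[0,0,0],[0,0,0.01],[0,0,0.02],[0,0,0.0333],[0,0,0.0444],[0,0,0.05],[0,0,0.05],[0,0,0.05],[0,0,0.05],[0,0,0.05]]}'
python3 - <<'E'
from h import *
nut()
im=viewer.grab_frame('top'); np.save('top22.npy',im); show(im,'top22',195,155,225,185,20)
E
```

```text
time_s: 43.3
position: [558.4, 244.3, 18.5]
ee_rot: [0.0, 0.219, 0.976, 0.0]
wrist_force: [-0.5, 0.4, -3.9]
opening: 15.9
t 43.3 F [-0.5  0.4 -3.9] tauN 0.1 head -25.3 TCP [558.4 244.3  18.5] jaw [657.4 197.5  59.7] op 15.9
```

View pics/top22.png

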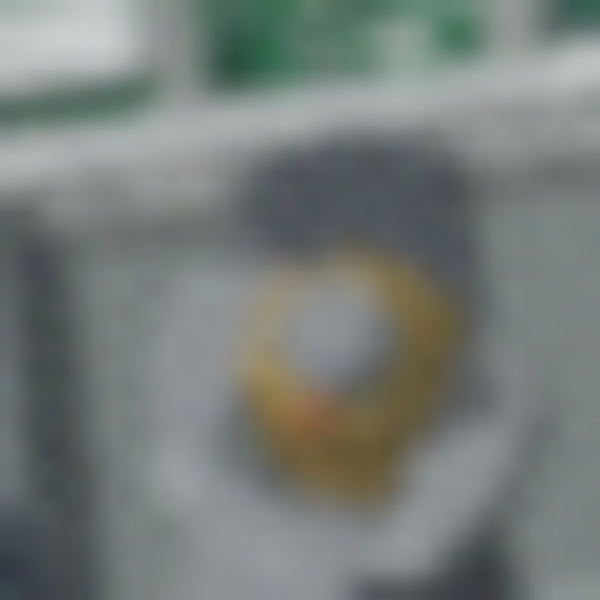

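```bash
python3 -m creep '{"delta_pos":[[0,0.008,0],[-0.0002,0.016,0],[-0.0006,0.0234,0],[-0.0011,0.031,0],[-0.0017,0.039,0],[-0.0024,0.0467,0],[-0.0024,0.0467,0],[-0.0024,0.0467,0],[-0.0024,0.0467,0],[-0.0024,0.0467,0]],"angular":[[0,0,0.0056],[0,0,0.0111],[0,0,0.0167],[0,0,0.0222],[0,0,0.0278],[0,0,0.0333],[0,0,0.0333],[0,0,0.0333],[0,0,0.0333],[0,0,0.0333]]}'
python3 - <<'E'
from h import *
nut()
im=viewer.grab_frame('top'); np.save('top23.npy',im); show(im,'top23',195,155,225,185,20)
E
```

```text
time_s: 44.6
position: [563.9, 254.8, 18.5]
ee_rot: [0.0, 0.27, 0.963, 0.0]
wrist_force: [0.0, 3.0, -3.6]
opening: 16.2
t 44.6 F [ 0.   3.  -3.6] tauN 0.08 head -31.3 TCP [563.9 254.8  18.5] jaw [657.4 197.9  59.6] op 16.2
```

View pics/top23.png

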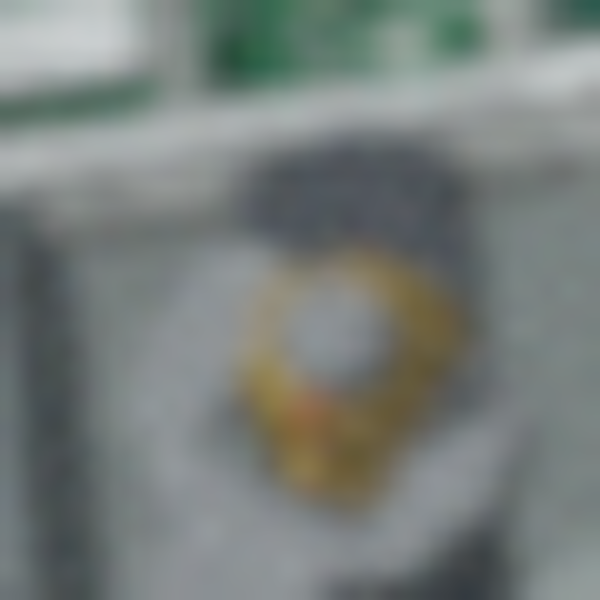

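```bash
python3 -m creep '{"delta_pos":[[-0.0005,-0.0234,0],[-0.0005,-0.0234,-0.01],[-0.0005,-0.0234,-0.03],[-0.0005,-0.0234,-0.05],[-0.0005,-0.0234,-0.075],[-0.0005,-0.0234,-0.1],[-0.0005,-0.0234,-0.116],[-0.0005,-0.0234,-0.116],[-0.0005,-0.0234,-0.116],[-0.0005,-0.0234,-0.116]],"angular":[[0,0,-0.0167],[0,0,-0.0167],[0,0,-0.0167],[0,0,-0.0167],[0,0,-0.0167],[0,0,-0.0167],[0,0,-0.0167],[0,0,-0.0167],[0,0,-0.0167],[0,0,-0.0167]]}'
python3 - <<'E'
from h import *
nut()
im=viewer.grab_frame('wrist'); np.save('w24.npy',im); show(im,'w24c',245,75,325,235,3)
E
```

```text
time_s: 45.9
position: [560.7, 249.6, 47.2]
ee_rot: [-0.0, 0.244, 0.97, -0.0]
wrist_force: [0.1, -0.7, -3.2]
opening: 16.0
t 45.9 F [ 0.1 -0.7 -3.2] tauN 0.08 head -28.3 TCP [560.7 249.6  47.2] jaw [657.2 197.7  88.3] op 16.0
```

View pics/w24c.png

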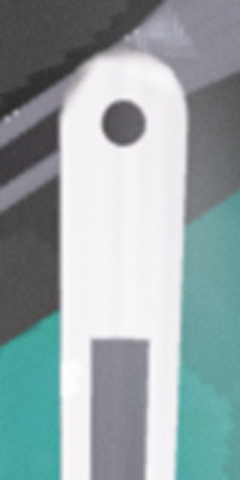

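```bash
cat > fit.py <<'E'
from h import *
from scipy.optimize import least_squares
c=viewer.calibration('wrist');K=np.array(c['K']);C=np.linalg.inv(np.array(c['tool_from_camera']))
def pr(p): q=C@np.append(p,1);u=K@q[:3];return u[:2]/u[2],q[2]
def pt(p,s): x0,z0,t=p; return np.array([x0-s*np.cos(t),0,z0+s*np.sin(t)])
def fit(obs,wid):
    def res(p):
        r=[(pr(pt(p,s))[0][1]-v)/1.0 for s,v in obs]
        ss=np.linspace(-85,60,300); vv=np.array([pr(pt(p,s))[0][1] for s in ss]); dd=np.array([pr(pt(p,s))[1] for s in ss])
        for v,w in wid: r.append((K[0,0]*18/np.interp(v,vv,dd)-w)/0.6)
        return r
    f=least_squares(res,[1,-47,0]); print('x0,z0(top),tilt(jaw down+)',f.x.round(3),np.round(f.fun,1)); return f.x
E
python3 - <<'E'
from fit import *
im=np.load('w24.npy'); g=cv2.cvtColor(im,cv2.COLOR_RGB2GRAY).astype(float)
for v in (130,150,165,180,215,235,270,300): 
    r=g[v-1:v+2].mean(0); d=np.diff(r); print(v,[(i,int(d[i])) for i in range(255,315) if abs(d[i])>18])
show(im,'w24d',250,180,320,365,3)
E
```

```text
130 [(264, 53), (265, 38), (305, -19), (306, -67), (307, -30)]
150 [(263, 37), (264, 82), (265, 53), (305, -53), (306, -28)]
165 [(263, 31), (264, 81), (265, 51), (304, -25), (305, -46)]
180 [(264, 54), (265, 46), (304, -51), (305, -30)]
215 [(264, 49), (265, 47), (274, -66), (275, -34), (292, 24), (293, 58), (294, 24), (303, -57), (304, -30)]
235 [(264, 52), (265, 48), (274, -66), (275, -32), (292, 50), (293, 54), (302, -50), (303, -40)]
270 [(260, -51), (261, -44), (266, 48), (267, 48), (273, -25), (274, -37), (291, 29), (292, 44), (299, -50), (300, -43), (305, 44), (306, 43)]
300 [(265, 49), (266, 67), (267, 35), (273, -24), (274, -59), (275, -23), (290, 37), (291, 60), (299, -35), (300, -97), (301, -63)]
```

View pics/w24d.png

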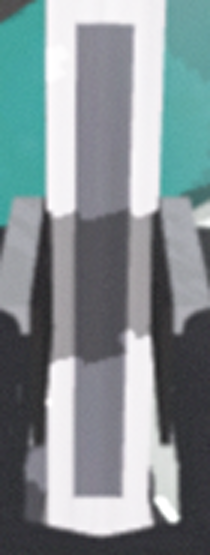

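```bash
python3 - <<'E'
from fit import *
p=fit([(-82,92),(-72.9,115.7),(-41.5,188),(46.8,345)],[(130,41.7),(165,40.9),(215,38.9),(300,34.4)])
print('jaw tool',pt(p,110)+[0,0,6])
T,s=tool(); j=T[:3,:3]@(pt(p,110)+[0,0,6])+T[:3,3]; print(j)
# rotation target: heading 33.5 with jaw at N(658.5,195.5) minus fwd
for hd in (33.5,):
    th=np.radians(hd+180); tx=np.array([np.cos(th),np.sin(th)]); 
    jt=pt(p,110); tgt=np.array([658.0,195.7])+tx*1.0 - tx*jt[0]
    d=np.r_[tgt,T[2,3]]-T[:3,3]; print('target',tgt,'delta tool/250',(T[:3,:3].T@d/250).round(4),'ang',(hd+180-np.degrees(np.arctan2(T[1,0],T[0,0])))/180)
E
```

```text
x0,z0(top),tilt(jaw down+) [ 9.3600e-01 -4.6006e+01  1.5000e-02] [ 0.5 -0.2 -0.3 -0.1  0.8 -0.3 -0.5  1.1]
jaw tool [-109.05218046    0.          -38.38705381]
[656.77410633 197.94960243  85.58508597]
target [566.22904703 134.95813129] delta tool/250 [-0.2368 -0.3935  0.    ] ang 0.3432769860400642
```

```bash
python3 -m creep '{"delta_pos":[[-0.0006,-0.0235,0],[-0.0067,-0.078,0],[-0.0215,-0.138,0],[-0.048,-0.202,0],[-0.085,-0.261,0],[-0.13,-0.314,0],[-0.178,-0.355,0],[-0.212,-0.379,0],[-0.2368,-0.3935,0],[-0.2368,-0.3935,0]],"angular":[[0,0,-0.0167],[0,0,-0.0556],[0,0,-0.1],[0,0,-0.15],[0,0,-0.2],[0,0,-0.25],[0,0,-0.2944],[0,0,-0.3222],[0,0,-0.343],[0,0,-0.343]]}'
python3 -m creep '{"delta_pos":[[0,0,0.01],[0,0,0.025],[0,0,0.04],[0,0,0.055],[0,0,0.07],[0,0,0.085],[0,0,0.1],[0,0,0.108],[0,0,0.111],[0,0,0.111]],"angular":[[0,0,0],[0,0,0],[0,0,0],[0,0,0],[0,0,0],[0,0,0],[0,0,0],[0,0,0],[0,0,0],[0,0,0]]}'
python3 - <<'E'
from h import *
nut()
im=viewer.grab_frame('side'); np.save('side25.npy',im); a=show(im,'side25',202,222,222,244,20)
E
```

```text
time_s: 47.2
position: [566.5, 134.6, 47.4]
ee_rot: [-0.0, -0.287, 0.958, -0.0]
wrist_force: [0.5, 0.2, -2.3]
opening: 16.0
time_s: 48.45
position: [566.5, 135.0, 19.8]
ee_rot: [0.0, -0.288, 0.958, -0.0]
wrist_force: [1.6, -1.6, -1.1]
opening: 16.0
t 48.45 F [ 1.6 -1.6 -1.1] tauN 0.03 head 33.4 TCP [566.5 135.   19.8] jaw [657.8 195.3  60.9] op 16.0
```

View pics/side25.png

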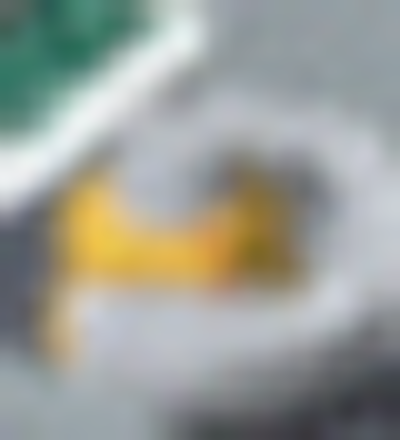

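```bash
python3 -m creep '{"delta_pos":[[-0.0001,0.01,0],[-0.0005,0.021,0],[-0.0011,0.0306,0],[-0.002,0.042,0],[-0.003,0.0515,0],[-0.0043,0.061,0],[-0.0054,0.0685,0],[-0.0067,0.0761,0],[-0.0067,0.0761,0],[-0.0067,0.0761,0]],"angular":[[0,0,0.0073],[0,0,0.0153],[0,0,0.0222],[0,0,0.0306],[0,0,0.0375],[0,0,0.0444],[0,0,0.05],[0,0,0.0556],[0,0,0.0556],[0,0,0.0556]]}'
python3 - <<'E'
from h import *
nut()
im=viewer.grab_frame('side'); np.save('side26.npy',im); a=show(im,'side26',202,222,222,244,20)
E
```

```text
time_s: 49.75
position: [558.4, 151.6, 20.0]
ee_rot: [0.001, -0.203, 0.979, -0.0]
wrist_force: [6.7, -4.4, -3.7]
opening: 16.2
t 49.75 F [ 6.7 -4.4 -3.7] tauN 0.81 head 23.4 TCP [558.4 151.6  20. ] jaw [658.8 195.1  61.3] op 16.2
```

View pics/side26.png

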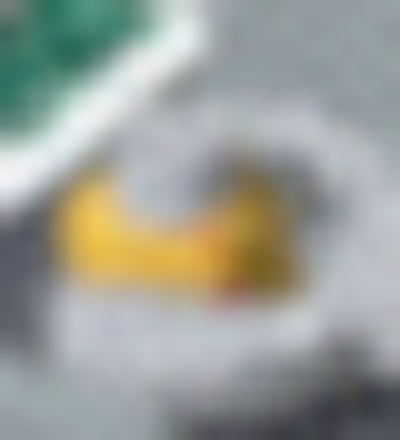

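```bash
python3 -m creep '{"delta_pos":[[-0.0001,0.0076,0],[-0.0003,0.0153,0],[-0.0006,0.0229,0],[-0.0011,0.0306,0],[-0.0017,0.0382,0],[-0.0017,0.0382,0],[-0.0017,0.0382,0],[-0.0017,0.0382,0],[-0.0017,0.0382,0],[-0.0017,0.0382,0]],"angular":[[0,0,0.0056],[0,0,0.0111],[0,0,0.0167],[0,0,0.0222],[0,0,0.0278],[0,0,0.0278],[0,0,0.0278],[0,0,0.0278],[0,0,0.0278],[0,0,0.0278]]}'
python3 - <<'E'
from h import *
nut()
im=viewer.grab_frame('side'); np.save('side27.npy',im); a=show(im,'side27',202,222,222,244,20)
E
```

```text
time_s: 51.05
position: [555.4, 160.3, 20.1]
ee_rot: [0.001, -0.16, 0.987, -0.001]
wrist_force: [8.0, -5.2, -3.9]
opening: 16.3
t 51.05 F [ 8.  -5.2 -3.9] tauN 1.11 head 18.4 TCP [555.4 160.3  20.1] jaw [659.2 194.9  61.4] op 16.3
```

View pics/side27.png

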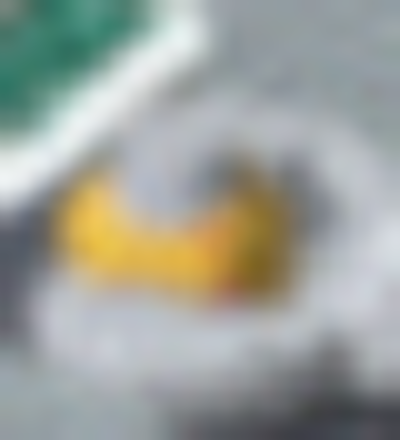

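```bash
python3 -m creep '{"delta_pos":[[-0.0003,-0.0153,0],[-0.0011,-0.0306,0],[-0.0024,-0.0458,0],[-0.0033,-0.0534,0],[-0.0033,-0.0534,0],[-0.0033,-0.0534,0],[-0.0033,-0.0534,0],[-0.0033,-0.0534,0],[-0.0033,-0.0534,0],[-0.0033,-0.0534,0]],"angular":[[0,0,-0.0111],[0,0,-0.0222],[0,0,-0.0333],[0,0,-0.0389],[0,0,-0.0389],[0,0,-0.0389],[0,0,-0.0389],[0,0,-0.0389],[0,0,-0.0389],[0,0,-0.0389]]}'
python3 - <<'E'
from h import *
nut()
im=viewer.grab_frame('wrist'); np.save('w28.npy',im); cv2.imwrite('pics/w28.png',im[:,:,::-1])
g=cv2.cvtColor(im,cv2.COLOR_RGB2GRAY).astype(float)
for v in (125,150,165,215,235): 
    r=g[v-1:v+2].mean(0); d=np.diff(r); print(v,[(i,int(d[i])) for i in range(245,330) if abs(d[i])>18])
E
```

```text
time_s: 52.35
position: [559.7, 149.1, 20.0]
ee_rot: [0.001, -0.22, 0.976, 0.0]
wrist_force: [4.8, 0.1, -3.4]
opening: 16.1
t 52.35 F [ 4.8  0.1 -3.4] tauN -0.1 head 25.4 TCP [559.7 149.1  20. ] jaw [658.6 196.   61.3] op 16.1
125 [(265, 57), (266, 55), (307, -22)]
150 [(265, 23), (266, 34), (306, -23)]
165 [(265, 30), (266, 36), (305, -22)]
215 [(247, 18), (264, 30), (265, 46), (274, -32), (275, -42), (293, 38), (294, 52), (303, -32)]
235 [(264, 29), (265, 43), (274, -47), (275, -29), (292, 27), (293, 47), (294, 23), (302, -29), (303, -20)]
```

View pics/w28.png

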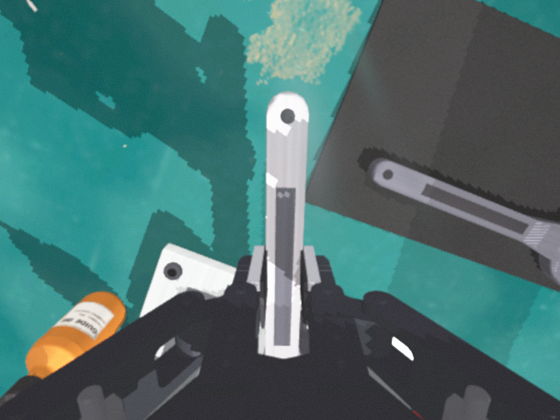

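```bash
python3 -m creep '{"delta_pos":[[-0.006,0,0],[-0.006,0,-0.01],[-0.006,0,-0.02],[-0.006,0,-0.035],[-0.006,0,-0.05],[-0.006,0,-0.07],[-0.006,0,-0.09],[-0.006,0,-0.11],[-0.006,0,-0.13],[-0.006,0,-0.13]],"angular":[[0,0,0],[0,0,0],[0,0,0],[0,0,0],[0,0,0],[0,0,0],[0,0,0],[0,0,0],[0,0,0],[0,0,0]]}'
python3 - <<'E'
from h import *
nut()
im=viewer.grab_frame('side'); np.save('side29.npy',im); a=show(im,'side29',190,210,240,250,14)
E
```

```text
time_s: 53.65
position: [563.7, 149.9, 53.1]
ee_rot: [0.003, -0.22, 0.975, 0.0]
wrist_force: [13.7, 3.0, -12.4]
opening: 15.6
t 53.65 F [ 13.7   3.  -12.4] tauN 0.23 head 25.5 TCP [563.7 149.9  53.1] jaw [662.3 196.9  94.9] op 15.6
```

View pics/side29.png

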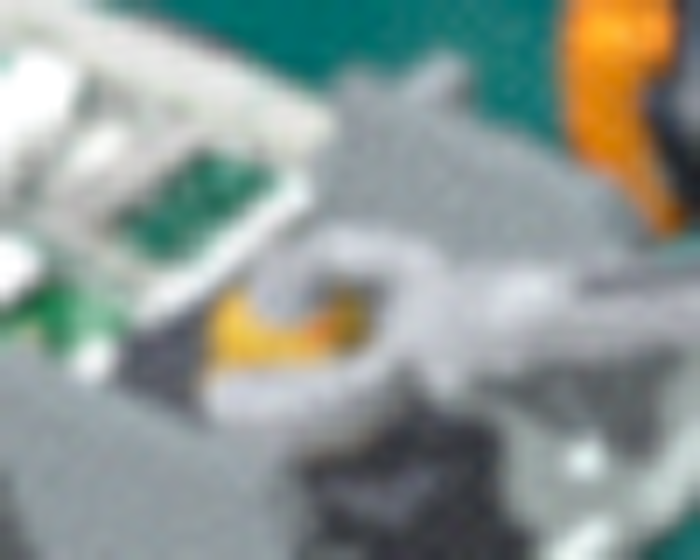

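```bash
python3 -m creep '{"delta_pos":[[0.006,0,0.03],[0.006,0,0.065],[0.006,0,0.1],[0.006,0,0.13],[0.0043,0.0382,0.13],[-0.0052,0.0985,0.13],[-0.0259,0.1641,0.13],[-0.0566,0.2256,0.13],[-0.0975,0.2815,0.13],[-0.1409,0.3255,0.13]],"angular":[[0,0,0],[0,0,0],[0,0,0],[0,0,0],[0,0,0.0278],[0,0,0.0722],[0,0,0.1222],[0,0,0.1722],[0,0,0.2222],[0,0,0.2667]]}'
python3 - <<'E'
from h import *
nut()
im=viewer.grab_frame('top'); np.save('top30.npy',im); show(im,'top30',195,155,225,185,20)
E
```

```text
time_s: 54.95
position: [556.1, 238.9, 19.6]
ee_rot: [-0.001, 0.197, 0.98, 0.0]
wrist_force: [-0.5, 2.4, -2.0]
opening: 15.9
t 54.95 F [-0.5  2.4 -2. ] tauN -0.03 head -22.8 TCP [556.1 238.9  19.6] jaw [657.1 196.4  60.5] op 15.9
```

View pics/top30.png

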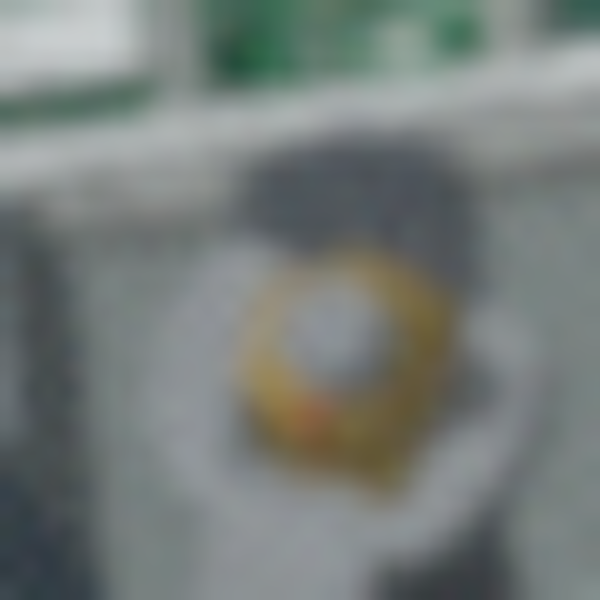

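```bash
python3 -m creep '{"delta_pos":[[-0.0011,0.0306,0],[-0.0043,0.061,0],[-0.0043,0.061,0],[-0.0024,0.0458,0],[-0.0024,0.0458,-0.02],[-0.0024,0.0458,-0.05],[-0.0024,0.0458,-0.09],[-0.0024,0.0458,-0.14],[-0.0024,0.0458,-0.18],[-0.0024,0.0458,-0.22]],"angular":[[0,0,0.0222],[0,0,0.0444],[0,0,0.0444],[0,0,0.0333],[0,0,0.0333],[0,0,0.0333],[0,0,0.0333],[0,0,0.0333],[0,0,0.0333],[0,0,0.0333]]}'
python3 - <<'E'
from fit import *
T=nut()
im=viewer.grab_frame('wrist'); np.save('w31.npy',im); show(im,'w31c',245,75,325,235,3)
# plan to mat: place pose TCP target above original grip (422.3,239), heading 93.3 => tool heading -86.7
d=np.array([422.3,239.3,60])-T[:3,3]; hd=np.degrees(np.arctan2(T[1,0],T[0,0]))
print((T[:3,:3].T@d/250).round(4),'ang z',-((-86.7-hd+540)%360-180)/180, hd)
E
```

```text
time_s: 56.25
position: [562.0, 247.7, 75.7]
ee_rot: [0.0, 0.247, 0.969, -0.0]
wrist_force: [0.1, 1.2, -3.7]
opening: 15.9
t 56.25 F [ 0.1  1.2 -3.7] tauN -0.1 head -28.6 TCP [562.  247.7  75.7] jaw [658.2 195.4 116.8] op 15.9
[ 0.4747 -0.297   0.0625] ang z -0.6770929183845993 151.42327469077213
```

View pics/w31c.png

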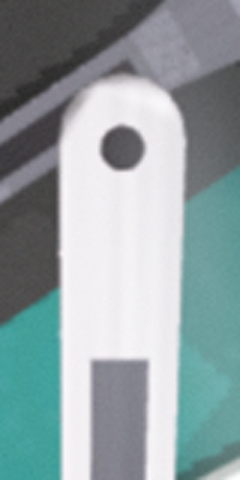

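```bash
python3 -m creep '{"delta_pos":[[0.02,-0.01,0],[0.06,-0.03,0],[0.12,-0.06,0],[0.19,-0.1,0],[0.26,-0.15,0],[0.33,-0.2,0],[0.39,-0.24,0],[0.44,-0.27,0],[0.47,-0.29,0],[0.4747,-0.3,0]],"angular":[[0,0,-0.055],[0,0,-0.11],[0,0,-0.165],[0,0,-0.22],[0,0,-0.275],[0,0,-0.33],[0,0,-0.385],[0,0,-0.44],[0,0,-0.495],[0,0,-0.55]]}'
python3 - <<'E'
from fit import *
T=nut()
p=fit([(-82,99.3),(-72.9,124.3),(-41.5,194.7)],[(150,41.3)])
d=np.array([422.0,239.0-4,0])-T[:3,3]; hd=np.degrees(np.arctan2(T[1,0],T[0,0]))
print((T[:3,:3].T@d/250).round(4),'ang z',-((-86.7-hd+540)%360-180)/180, hd)
E
```

```text
time_s: 57.55
position: [421.3, 238.6, 75.0]
ee_rot: [-0.0, -0.579, 0.815, -0.0]
wrist_force: [-0.2, -0.2, -3.3]
opening: 15.8
t 57.55 F [-0.2 -0.2 -3.3] tauN 0.04 head 70.8 TCP [421.3 238.6  75. ] jaw [457.4 342.  116.1] op 15.8
x0,z0(top),tilt(jaw down+) [-3.4100e+00 -4.6025e+01  2.8000e-02] [ 1.1 -1.  -0.1  0.5]
[ 0.0126 -0.0072  0.2999] ang z -0.1250862275830179 -109.21552096494318
```

```bash
python3 -m creep '{"delta_pos":[[0.005,-0.003,0],[0.01,-0.006,0],[0.0126,-0.0072,0.04],[0.0126,-0.0072,0.1],[0.0126,-0.0072,0.18],[0.0126,-0.0072,0.26],[0.0126,-0.0072,0.33],[0.0126,-0.0072,0.38],[0.0126,-0.0072,0.405],[0.0126,-0.0072,0.418]],"angular":[[0,0,-0.045],[0,0,-0.09],[0,0,-0.125],[0,0,-0.125],[0,0,-0.125],[0,0,-0.125],[0,0,-0.125],[0,0,-0.125],[0,0,-0.125],[0,0,-0.125]]}'
python3 - <<'E'
from h import *
T=nut(); np.save('T32.npy',T)
im=viewer.grab_frame('wrist'); cv2.imwrite('pics/w32.png',im[:,:,::-1])
E
```

```text
time_s: 58.8
position: [422.8, 235.2, -29.7]
ee_rot: [-0.0, 0.725, -0.689, 0.0]
wrist_force: [0.1, -1.7, -0.2]
opening: 15.9
t 58.8 F [ 0.1 -1.7 -0.2] tauN 0.51 head 92.9 TCP [422.8 235.2 -29.7] jaw [417.2 344.6  11.4] op 15.9
```

View pics/w32.png

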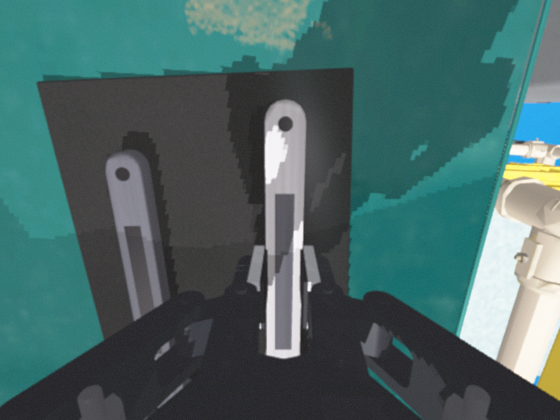

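```bash
python3 -m creep '{"delta_pos":[[0,0,0],[0,0,0],[0,0,0],[0,0,0],[0,0,0],[0,0,0],[0,0,-0.04],[0,0,-0.12],[0,0,-0.24],[0,0,-0.4]],"angular":[[0,0,0],[0,0,0],[0,0,0],[0,0,0],[0,0,0],[0,0,0],[0,0,0],[0,0,0],[0,0,0],[0,0,0]]}' -0.1
python3 - <<'E'
from h import *
T=nut(); np.save('T33.npy',T)
im=viewer.grab_frame('wrist'); cv2.imwrite('pics/w33.png',im[:,:,::-1])
im=viewer.grab_frame('top'); np.save('top33.npy',im); show(im,'top33',140,140,250,255,5)
im=viewer.grab_frame('side'); np.save('side33.npy',im); show(im,'side33',202,222,222,244,20)
E
```

```text
time_s: 60.1
position: [422.1, 234.9, 71.3]
ee_rot: [0.001, 0.725, -0.689, -0.0]
wrist_force: [0.5, 0.1, 0.3]
opening: 38.5
t 60.1 F [0.5 0.1 0.3] tauN -0.02 head 92.9 TCP [422.1 234.9  71.3] jaw [416.5 344.3 112.4] op 38.5
```

View pics/w33.png

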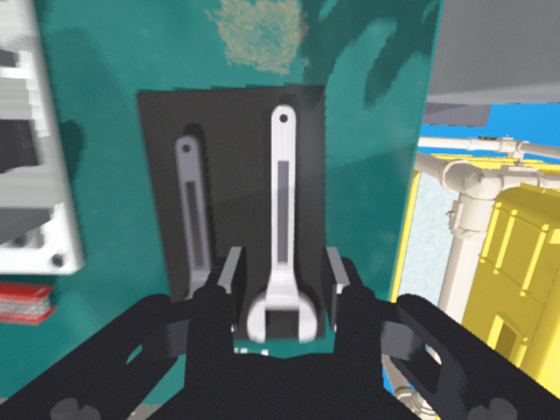

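View pics/top33.png

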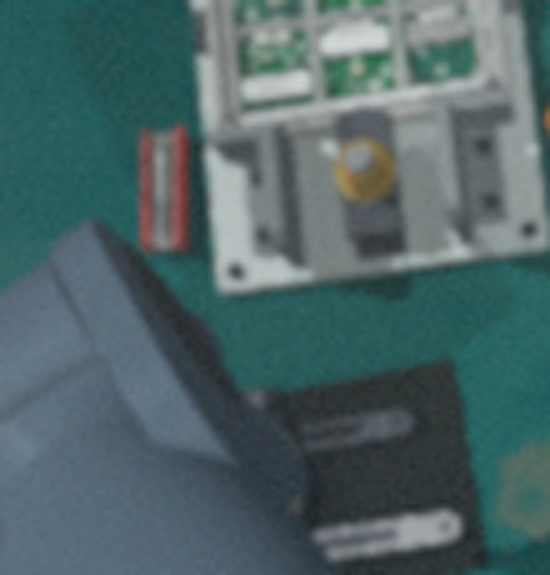

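View pics/side33.png

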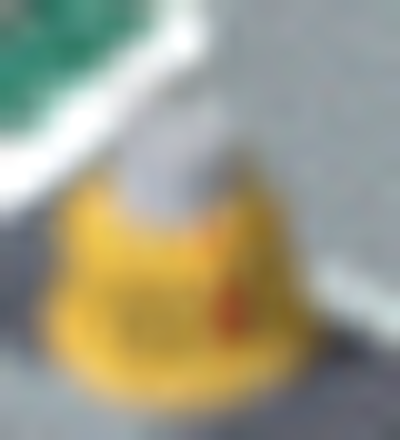

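```bash
python3 - <<'E'
from h import *
T=np.load('T33.npy')
W=lambda u,z:ray('wrist',u,z,T)
t=W((283.5,105),15); th=W((282.5,309),15); d=(th-t)/np.linalg.norm(th-t)
g=t+82*d; j=t+192*d; print(t,th,np.linalg.norm(th-t),g,j)
c=np.array([456,261.5]); a=np.radians(94.5); R2=np.array([[np.cos(a),np.sin(a)],[-np.sin(a),np.cos(a)]])
print('mat frame',R2@(g[:2]-c),R2@(j[:2]-c))
E
```

```text
[425.72933155 157.2955766   15.        ] [417.85060189 334.34265517  15.        ] 177.22229659272094 [422.08387698 239.21450397  15.        ] [417.19363303 349.105748    15.        ]
mat frame [-19.55576894  35.5600708 ] [90.38040117 31.81327212]
```

```bash
python3 - <<'E'
from h import *
T,s=tool(); print(s['time_s'],s['position'],s['wrist_force'])
print(env.job_done())
E
```

```text
60.25 [424.14452368 236.068698    72.69513835] [-1.08487131  0.43509894 -1.02334748]
the job is handed in; nothing more can be done
None
```

The job is handed in at 60.25 s. The nut appears to be on its firm stop and the bright spanner is back on the mat, but no verdict came back and one of my angle readings disagreed.

**What I did:** I picked up the bright spanner and seated it on the nut. Two full clockwise strokes turned the nut about 100°. Reseated strokes after that met the stop, and then I laid the spanner back almost where it had been.

**What went wrong on the way:**
- **First grasp:** It closed on air twice. The cameras put the real fingertips roughly 36–42 mm short of the stated TCP, so I went lower and it gripped.
- **Jams:** Twice, after I pushed against the stop, the jaw jammed on the nut and the spanner pitched in the grip when I tried to lift it. The first time the nut turned back about 40°. I lowered the spanner, turned clockwise again to free it, and tested the stop once more after that first jam. I did not repeat the torque test after the second jam.

**Last checks:**
- **Nut tight:** The resisting torque rose to about 1.1 N m, against 0.22 N m of friction, with the nut not visibly moving. After the spanner was off, the red stripe was still where it had been under that load. These readings are good to about 5°, and I worked out the nut angle from them rather than reading it directly.
- **Strap force:** I could not measure the strap's force on the pallet.
- **Disagreement:** At the stop, the spanner's heading and the stripe's heading differed by about 15°, more than the jaw's play allows. I did not explain this.
- **Spanner:** In the last pictures it lies flat and well inside the mat, with the gripper open and clear above it.
- **Other objects:** The small spanner and pallet showed no visible shift in the last pictures. I did not check the loose objects individually at the end.

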